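# Change over the baskets of a disintegration tester

## Task

The run is over: first take every used basket off the tester's hooks and hang it by its bar on a free hook of the draining stand, straight from hook to hook, level and never set down; then hang each fresh basket from the bench by its bar on a hook of the tester. Leave the bath heater switched on, with its push-lock button latched in (someone may already have pressed it, so feel whether it is in or out), and leave the other things on the bench where they are.

Things in the scene. Friction and masses are not known exactly. Their poses are not given: they have to be found in the camera images.
- used1: Used tablet basket-rack: drum 92 mm across, 77.5 mm high (two clear discs, six glass tubes) under a fixed wire bail; the bail's top is a straight level bar along the basket's x, its axis 137 mm above the foot; legs (5 mm wire) run from the bar's ends to the drum. About 0.32 kg; a half turn makes no difference. Origin: centre of its foot, z up. May be absent.
- used1_bar (a point): the middle of the bar of used1 (on the axis of the bar, which is 9 mm thick, 104 mm long, along x), the place to grip, across the bar. At the start this basket hangs on a tester hook; grip between the prongs.
- used2: Used tablet basket-rack: drum 92 mm across, 77.5 mm high (two clear discs, six glass tubes) under a fixed wire bail; the bail's top is a straight level bar along the basket's x, its axis 137 mm above the foot; legs (5 mm wire) run from the bar's ends to the drum. About 0.32 kg; a half turn makes no difference. Origin: centre of its foot, z up. May be absent.
- used2_bar (a point): the middle of the bar of used2 (on the axis of the bar, which is 9 mm thick, 104 mm long, along x), the place to grip, across the bar. At the start this basket hangs on a tester hook; grip between the prongs.
- fresh1: Fresh tablet basket-rack: drum 92 mm across, 77.5 mm high (two clear discs, six glass tubes) under a fixed wire bail; the bail's top is a straight level bar along the basket's x, its axis 137 mm above the foot; legs (5 mm wire) run from the bar's ends to the drum. About 0.32 kg; a half turn makes no difference. Origin: centre of its foot, z up. May be absent.
- fresh1_bar (a point): the middle of the bar of fresh1 (on the axis of the bar, which is 9 mm thick, 104 mm long, along x), the place to grip, across the bar. At the start this basket stands upright on the open bench ahead of the robot, a white tablet in each tube.
- fresh2: Fresh tablet basket-rack: drum 92 mm across, 77.5 mm high (two clear discs, six glass tubes) under a fixed wire bail; the bail's top is a straight level bar along the basket's x, its axis 137 mm above the foot; legs (5 mm wire) run from the bar's ends to the drum. About 0.32 kg; a half turn makes no difference. Origin: centre of its foot, z up. May be absent.
- fresh2_bar (a point): the middle of the bar of fresh2 (on the axis of the bar, which is 9 mm thick, 104 mm long, along x), the place to grip, across the bar. At the start this basket stands upright on the open bench ahead of the robot, a white tablet in each tube.
- tester: disintegration tester on the robot's left, fixed: clear bath 350 x 160 mm, 135 mm high, with two beakers (rims 146 mm up), behind it a white drive housing 360 x 190 mm, 330 mm high, front 85 mm behind the hook seats. A double hook over each beaker. Origin on the bench midway below the hooks (150 mm apart along x); +y towards the housing, away from mid-bench.
- stand: draining stand on the robot's right, fixed: steel drip tray 360 x 200 mm, two uprights 300 mm high, cross rail 90 mm behind the seats with two double hooks. Origin on the bench midway below the hooks (150 mm apart along x); +y towards the uprights, away from mid-bench, so about half a turn from the tester.
- tester_hook1 (a point): seat of tester hook 1: two level 6 mm prongs 34 mm either side of this point along its x, pointing to its -y, dipped under this point, ends turned up 14 mm above this point, behind (+y) running 16 mm above the seat floor to the housing. This point, 300 mm up, is where the middle of a hung bar lies, bar along x. To unhook: raise the bar 25 mm or more, draw it 60 mm or more along -y; to hang, the reverse.
- tester_hook2 (a point): seat of tester hook 2: two level 6 mm prongs 34 mm either side of this point along its x, pointing to its -y, dipped under this point, ends turned up 14 mm above this point, behind (+y) running 16 mm above the seat floor to the housing. This point, 300 mm up, is where the middle of a hung bar lies, bar along x. To unhook: raise the bar 25 mm or more, draw it 60 mm or more along -y; to hang, the reverse.
- stand_hook1 (a point): seat of stand hook 1: two level 6 mm prongs 34 mm either side of this point along its x, pointing to its -y, dipped under this point, ends turned up 14 mm above this point, behind (+y) running 16 mm above the seat floor to the rail. This point, 270 mm up, is where the middle of a hung bar lies, bar along x. To unhook: raise the bar 25 mm or more, draw it 60 mm or more along -y; to hang, the reverse.
- stand_hook2 (a point): seat of stand hook 2: two level 6 mm prongs 34 mm either side of this point along its x, pointing to its -y, dipped under this point, ends turned up 14 mm above this point, behind (+y) running 16 mm above the seat floor to the rail. This point, 270 mm up, is where the middle of a hung bar lies, bar along x. To unhook: raise the bar 25 mm or more, draw it 60 mm or more along -y; to hang, the reverse.
- heater_bezel (a point): push-lock switch on the bath heater's controller, a fixed white box 105 x 150 x 62 mm beyond the fresh baskets; this point: centre of the switch on the box's top face, 62 mm up. The button, the control nearest the robot, is a grey round cap 22 mm across: its top is 16 mm above the face when out (off), about 10 mm when latched in (on), 6 mm pressed fully home.
- switch (a joint): travel of the push-lock button: 0 out (off), 0.0057 latched in (on), 0.0102 fully home (hard stop). Each full press (fully home, then let go) changes it over. It may start either way. It takes 3 N to move it from out, 3.9 N from latched, about 5 N fully home; a touch under 2.5 N does not move it.
- tablet_jar: a white tablet jar 75 mm tall standing on the bench, not part of the job; origin under its centre.
- beaker: a small glass beaker 85 mm tall standing on the bench, not part of the job; origin under its centre.
- timer: a flat white bench timer standing on the bench, not part of the job; origin under its centre.
- wash_bottle: a white wash bottle 150 mm tall standing on the bench, not part of the job; origin under its centre.
There are look-alikes about, which are no part of the job. Leave any pink look-alike of the used2 alone.

How it is judged:
On the way, in this order (a step that is already met when the one before it is completed fails the run):
1. every used basket hangs on the draining stand ((distance between used1_bar and stand_hook1 below 0.03 m or distance between used1_bar and stand_hook2 below 0.03 m) and contact force between each of used1, used2 and stand above 1 N and angle between each of used1_bar, used2_bar's own z axis and vertical below 0.15 rad and (distance between used2_bar and stand_hook1 below 0.03 m or distance between used2_bar and stand_hook2 below 0.03 m)), for 0.2 s.
2. every fresh basket hangs on the tester ((distance between fresh1_bar and tester_hook1 below 0.03 m or distance between fresh1_bar and tester_hook2 below 0.03 m) and contact force between each of fresh1, fresh2 and tester above 1 N and angle between each of fresh1_bar, fresh2_bar's own z axis and vertical below 0.15 rad and (distance between fresh2_bar and tester_hook1 below 0.03 m or distance between fresh2_bar and tester_hook2 below 0.03 m)), for 0.2 s.
At the end, for the whole second after the job is handed in: Every used basket hangs by its bar on a hook of the draining stand and every fresh one on a hook of the tester (middle of the bar within 30 mm of the seat, carried by the hook, upright within 0.15 rad, slower than 0.05 m/s), and the heater's push-lock button is latched in (4.5 to 7.5 mm down) (all of step 1 and all of step 2 and linear speed of each of used1, used2, fresh1, fresh2 below 0.05 m/s and value of joint switch between 0.0045 and 0.0075 m); the robot touches nothing.
It fails at once if a used basket is set down or dropped (its bar below 210 mm) (height (world z) of any of used1_bar, used2_bar below 0.21 m).
It fails at once if a used basket is tipped by more than 0.35 rad (angle between any of used1_bar, used2_bar's own z axis and vertical above 0.35 rad).
It fails at once if another thing on the bench is moved by more than 60 mm (distance of any of tablet_jar, beaker, timer, wash_bottle from where it was at the start of the episode above 0.06 m).
Of used1, used2, fresh1, fresh2 only 3 to 4 are there at a start; the rules pass over those that are not, and their reading is None.
At some moment in a run one of fresh1, fresh2 may be knocked a few centimetres aside while the robot is not near it.
It also fails if it takes over 210 s, if anything falls off the work surface, if the arm or the gripper's body presses on something with over 40 N, if the wrist force passes 120 N, or if a joint passes its speed limit or range.

## Robot

A 7-joint arm with a two-finger parallel gripper is mounted at the origin on the work surface. World frame = base frame: x ahead of the robot, y to its left, z up, the work surface at z = 0. Lengths are in m, angles in rad, forces in N, time in s.
With the tool pointing down it reaches from about 0.4 to 0.85 m from the base axis. Payload 10.4 kg.
Tool frame: the origin (TCP) lies on the centre line of the jaws, within the pads' length; the fingertips stand 11 mm ahead of it and the grasp point (between the pads) lies 8 mm behind it (manip.finger_overhang is the distance from the TCP to the fingertips, in m); z points along the fingers, y is the line along which they close (so a half turn about z gives the same grasp; the last joint's range is limited). The gripper opens to 85 mm and grips with 20 to 120 N. Pads are 22 mm wide; open, the fingers measure 114 mm over their backs; the gripper's body (76 mm by 85 mm) begins 54 mm behind the grasp point. The pads swing forward as they close: fully open they stand 13 mm farther back than shut.
Start: joints at [1.081, 0.332, -0.065, 1.46, 0.022, 1.35, -0.088], TCP at [0.281, -0.558, 0.242] pointing down, gripper open.
Joint ranges: [-2.6, 2.6], [-0.5, 2.12], [-1.47, 1.34], [0.16, 2.42], [-1.27, 4.41], [0.06, 2.06], [-2.6, 2.6]. Speed limits (rad/s): [2.22, 2.22, 2.79, 2.79, 3.14, 3.14, 3.14].

## Interface

Orientations are given as a unit quaternion [x, y, z, w].
In Python, from workcell import manip, imaging, workorder gives the robot as it stands.
- The arm moves only by the tool jog_arm, never from a script. Its argument "deltas" is a list of rows, each an object with "gripper": the opening, from 0 (shut) to 1 (fully open); "offset": the shift along the tool's x, y, z in m, a list of three; "rotation": the turn, a rotation vector about the tool's x, y, z in degrees, a list of three. In form: [{"gripper": gripper, "offset": [tx, ty, tz], "rotation": [ax, ay, az]}, ...]. A call has 1 to 20 rows; each row shifts and turns the commanded pose from where the row before left it, along the tool's axes as they then stand; what a row does not reach is not made up. A row lasts 1/10 s, in which the tool goes at most 50 mm and 8.59 degrees, less where a joint would pass 70% of its speed; a pose out of reach is approached as far as the arm can. A call with a gripper value outside its range is refused whole. The fingers move at their own pace and stop on an object; "newtons" is the grip in N (left out, the last holds). Time passes only in rows, so rows that do not move let the fingers close. It gives the time, the measured TCP pose, the force, the opening and the grip force at its end, in the units of the state.
- manip.get_obs(): the state, without advancing time (a new reading comes with each control period).
- imaging.camera(name): name is "scene" or "top"; returns the picture (420x560x3 uint8, blue, green, red); there is no depth.
- imaging.camera_model(name): a dict with "camera_matrix" (3x3 intrinsics, pixels), "world_to_cam" (4x4, takes a point from world to camera coordinates). Camera axes: x right, y up, looking along -z (the intrinsics and any distortion apply to the point x, -y, -z); pixel columns grow to the right and rows downward; lengths in m; the calibration is good to about 2 mm. A picture is of the moment at which its call begins. camera_model takes no time and is no camera call.
- workorder.hand_in(): hands the job in; it is judged then, once.
The state is a dict: "clock": time; "joint_pos": joint angles; "joint_velocities": joint speeds; "tau": joint torques, N m; "position": TCP position; "ee_rot": TCP orientation; "ft_force": force on the tool from outside, world axes, zero at the start; "torque": the same for the moment, N m; "grip_width": opening from 0.0 (shut) to 1.0 (fully open); "grasp_force": force on a finger pad.
Only numpy, scipy, OpenCV 4.12 (cv2) and the standard library are available. Lean on these libraries where they do the work, as an engineer would, in place of code of your own. Each camera call takes 0.05 s, during which the arm holds its last target. There are 200 camera calls.

## Working session

There is one attempt and no reset: what is moved stays moved. The work goes in short steps, Python scripts to look and compute and a tool call to move; the robot and the scene stay as the last step left them, time stands still between calls to the robot, and variables do not carry over. Pictures are saved under pics/ and viewed, at most 14 in all, crops included, and the job is handed in when it is done.

Besides the shell and the picture viewer there is one more tool, called after "Call:" as a command line: name --argument value ..., lists and objects as JSON in quotes. jog_arm: Moves the arm, as the interface text tells. Its arguments: {"type":"object","properties":{"deltas":{"type":"array","items":{"type":"object","properties":{"gripper":{"type":"number"},"offset":{"type":"array","items":{"type":"number"}},"rotation":{"type":"array","items":{"type":"number"}}}}},"newtons":{"type":"number"}},"required":["deltas"]}

```bash
mkdir -p pics; ls
python3 - <<'E'
from workcell import manip, imaging
import cv2,numpy as np
for n in ("scene","top"):
    cv2.imwrite(f"pics/{n}0.png",imaging.camera(n))
    m=imaging.camera_model(n);print(n,{k:np.round(v,4).tolist() if not isinstance(v,str) else v for k,v in m.items()})
print(manip.get_obs(), manip.finger_overhang)
E
```

```text
pics
scene {'camera_matrix': [[508.8273, 0.0, 280.2032], [0.0, 508.8273, 209.4233], [0.0, 0.0, 1.0]], 'world_to_cam': [[0.8706, 0.4919, 0.0121, -0.4375], [-0.349, 0.6, 0.7198, 0.0234], [0.3468, -0.6309, 0.6941, -1.6251], [0.0, 0.0, 0.0, 1.0]]}
top {'camera_matrix': [[390.4902, 0.0, 274.6198], [0.0, 390.4902, 211.2197], [0.0, 0.0, 1.0]], 'world_to_cam': [[0.0254, -0.9997, 0.0019, 0.0229], [0.9954, 0.0254, 0.092, -0.5299], [-0.092, -0.0005, 0.9958, -1.1171], [0.0, 0.0, 0.0, 1.0]]}
{'clock': 0.1, 'joint_pos': array([ 1.08141724,  0.33282913, -0.06468681,  1.46089624,  0.02160071,
        1.34993107, -0.08847018]), 'joint_velocities': array([ 4.35696352e-04, -8.71697961e-04,  1.45263187e-03, -3.70280585e-03,
       -1.82843173e-04,  7.99350984e-05,  3.10635015e-04]), 'tau': array([ 1.30223278e-03, -6.26749349e+01,  4.94164356e-02, -3.92428207e+01,
        1.64727552e-02,  6.94282426e-03, -1.38901319e-05]), 'position': array([ 0.28108907, -0.55783225,  0.24156411]), 'ee_rot': array([ 9.72883494e-01,  2.31294701e-01, -1.91732958e-04, -6.56779101e-04]), 'ft_force': array([-0.10132861,  0.29528519, -1.34082415]), 'torque': array([ 0.00109784, -0.00301611,  0.03620286]), 'grasp_force': 0.0, 'grip_width': 0.9996578164802042} 0.011
```

View pics/scene0.png

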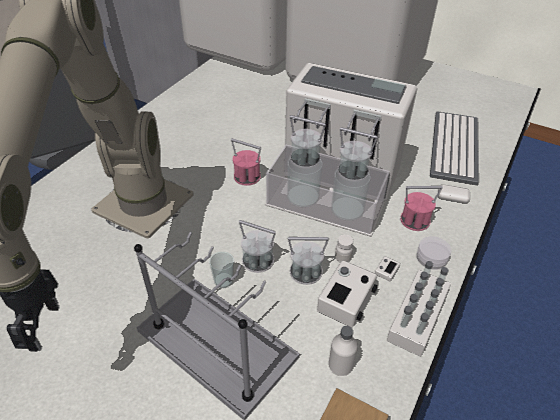

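View pics/top0.png

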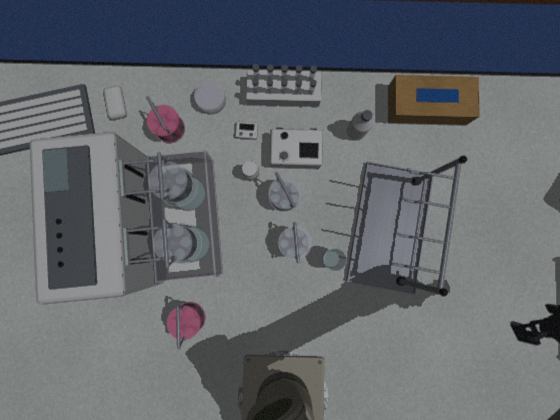

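Both views show two clear baskets on the tester (top ≈ (160,185), (160,243); scene ≈ (308,125), (360,140)) and two fresh ones at top (284,190), (295,240). The stand is at top (320–465,160–295), the heater box at top (297,147), and the pink look-alikes stand apart. Next I'll enlarge some crops to pick pixels.

Run:
```python
import cv2
t=cv2.imread("pics/top0.png");s=cv2.imread("pics/scene0.png")
def crop(im,x,y,w,h,k,n):
    c=cv2.resize(im[y:y+h,x:x+w],None,fx=k,fy=k,interpolation=cv2.INTER_CUBIC)
    for i in range(0,w,20): cv2.putText(c,str(x+i),(i*k,10),0,.4,(0,0,255),1); cv2.line(c,(i*k,12),(i*k,20),(0,0,255),1)
    for i in range(0,h,20): cv2.putText(c,str(y+i),(0,i*k+4),0,.4,(0,255,255),1);cv2.line(c,(28,i*k),(36,i*k),(0,255,255),1)
    cv2.imwrite("pics/"+n,c)
crop(t,110,140,200,150,4,"t_tester.png")
crop(t,260,120,210,180,3,"t_stand.png") if 0 else crop(t,270,130,200,150,4,"t_stand.png")
crop(s,275,85,130,95,6,"s_tester.png")
crop(s,130,215,200,150,4,"s_stand.png")
```

```text
(no output)
```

View pics/t_tester.png

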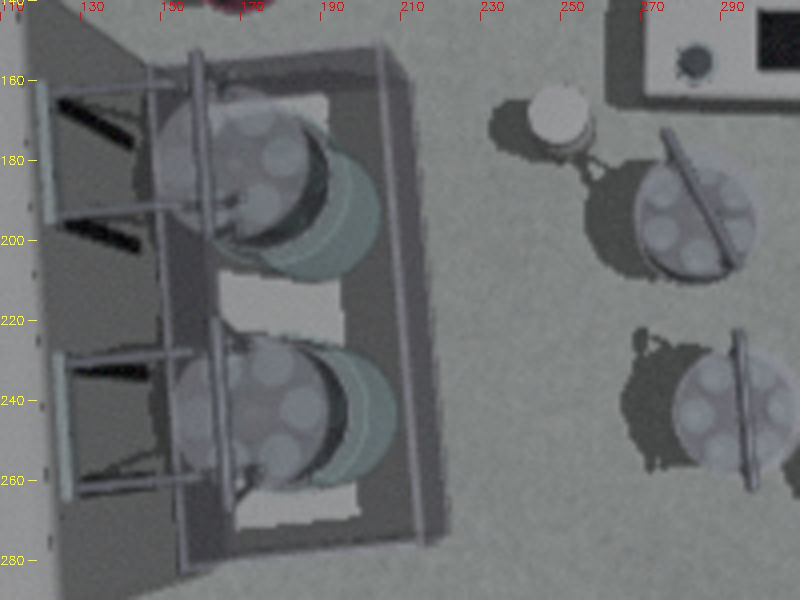

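View pics/t_stand.png

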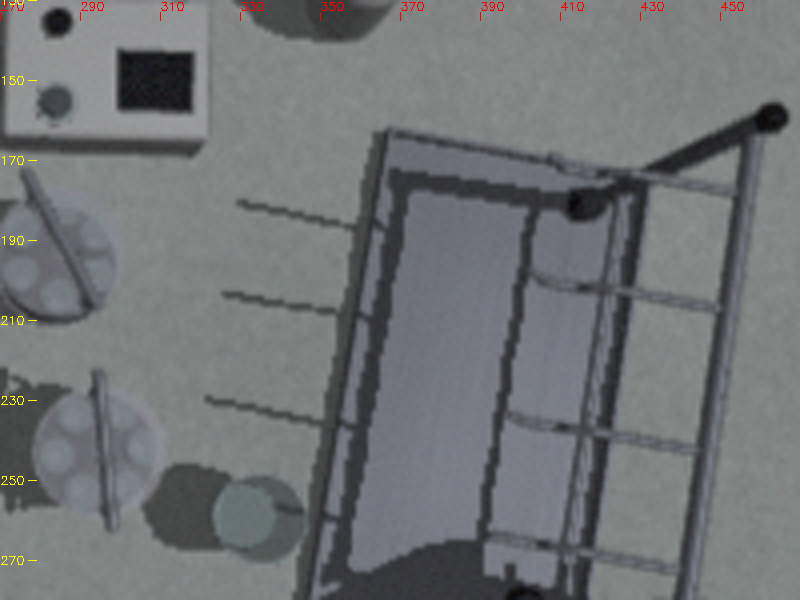

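View pics/s_tester.png

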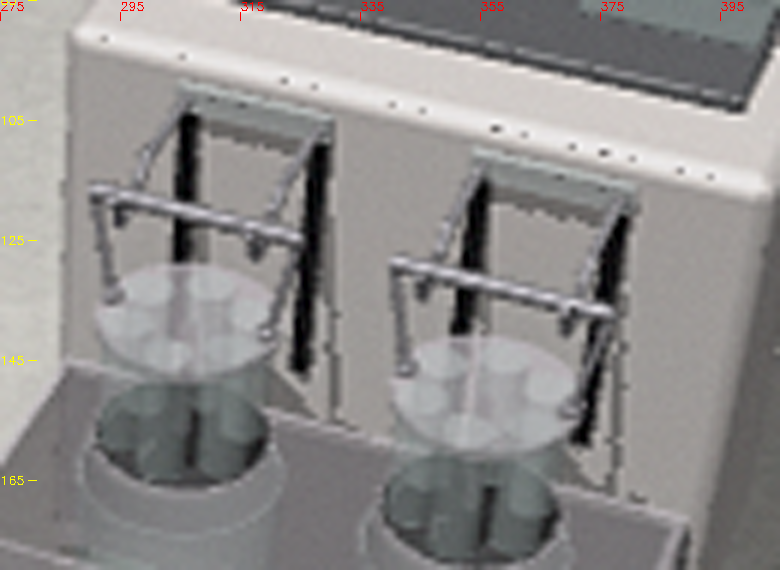

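View pics/s_stand.png

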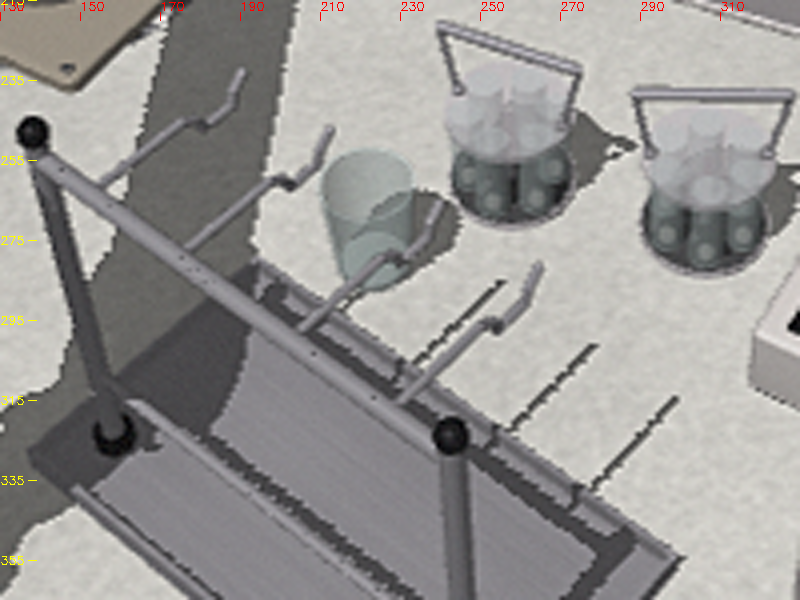

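The top crop gives bar ends: used A (158.5,154)-(162.5,199), used B (164,220)-(167,267), fresh A (276.5,173)-(293,206.5), fresh B (294.5,223.5)-(298,261). The scene crop gives matching ends, plus the four stand prong tips near (190,232.5), (212.5,247), (240,265.5) and (265,281). Next I'll triangulate these.

```bash
cat > geo.py <<'E'
import numpy as np, cv2
from workcell import imaging
def P(n):
    m=imaging.camera_model(n); return m["camera_matrix"]@np.diag([1,-1,-1])@np.array(m["world_to_cam"])[:3]
PS,PT=P("scene"),P("top")
def tri(s,t):
    X=cv2.triangulatePoints(PS,PT,np.float64(s).reshape(2,1),np.float64(t).reshape(2,1)); X=(X[:3]/X[3]).ravel()
    e=[np.linalg.norm((M@np.r_[X,1])[:2]/(M@np.r_[X,1])[2]-p) for M,p in((PS,s),(PT,t))]
    return X,max(e)
def onz(M,p,z):
    A=M[:,:2]; H=np.c_[M[:,0],M[:,1],M[:,2]*z+M[:,3]]; q=np.linalg.solve(H,[p[0],p[1],1]); return q[:2]/q[2]
def proj(M,X): q=M@np.r_[X,1]; return q[:2]/q[2]
E
python3 - <<'E'
from geo import *
np.set_printoptions(precision=4,suppress=True)
bars={"usedA":((377,137),(158.5,154),(341,128.5),(162.5,199)),"usedB":((325,125),(164,220),(291,116.5),(167,267)),
"freshA":((327,239),(276.5,173),(289,238.5),(293,206.5)),"freshB":((274,233),(294.5,223.5),(240,222),(298,261))}
for k,(s1,t1,s2,t2) in bars.items():
    a,e=tri(s1,t1);b,f=tri(s2,t2);d=a-b
    print(k,"mid",(a+b)/2,"len",np.linalg.norm(d),"yaw",np.degrees(np.arctan2(d[1],d[0])),"err",e,f,a,b)
print("tips/seats")
for s,t in zip([(265,281),(240,265.5),(212.5,247),(190,232.5)],[(409,169),(402.5,197.5),(397.5,234),(391,264)]): print(*tri(s,t))
print("seats")
for s,t in zip([(253,296.5),(231,279.5),(202.5,261),(181,246)],[(420,172),(415.5,201.8),(415,237),(408,266)]): print(*tri(s,t), onz(PS,s,.262))
print("rail joints")
for s,t in zip([(230,314.5),(205,297),(177,278),(155,261)],[(453,178),(449.5,207),(444,243),(440,273)]): print(*tri(s,t))
print("button top",onz(PT,(283.5,155.5),.078), onz(PT,(283.5,155.5),.072),onz(PS,(345,270),.078), onz(PS,(345,270),.072))
E
```

```text
usedA mid [0.5788 0.2958 0.2955] len 0.10280379085592802 yaw 8.024395809723437 err 1.3216812279072108 1.4700609593232803 [0.6297 0.303  0.2951] [0.5279 0.2886 0.2959]
usedB mid [0.4297 0.2774 0.2947] len 0.10360577162861083 yaw 6.5235498272958505 err 1.4570668615428624 1.6704584692909918 [0.4811 0.2832 0.2945] [0.3782 0.2715 0.2949]
freshA mid [0.578  0.0112 0.1311] len 0.09991959382466516 yaw 27.509384583052693 err 0.2665208574215095 0.21225335210833582 [0.6223 0.0343 0.1325] [ 0.5337 -0.0119  0.1296]
freshB mid [ 0.4401 -0.0219  0.1319] len 0.09966824375495709 yaw 6.721634077731493 err 0.687359256886687 0.26977603300293196 [ 0.4896 -0.0161  0.1311] [ 0.3906 -0.0277  0.1327]
tips/seats
[ 0.612  -0.2671  0.282 ] 0.9996266045470986
[ 0.5444 -0.2546  0.2779] 0.09902403557972032
[ 0.4628 -0.2415  0.2786] 0.8759535601576096
[ 0.3932 -0.2286  0.2761] 0.09572917862004539
seats
[ 0.6059 -0.3008  0.2644] 0.6992719193333834 [ 0.6041 -0.2998]
[ 0.54   -0.2876  0.2638] 1.37064096480202 [ 0.5408 -0.2856]
[ 0.4608 -0.2816  0.2714] 2.6992926861456548 [ 0.4588 -0.2741]
[ 0.393  -0.2673  0.2681] 1.8111535880074245 [ 0.3914 -0.2624]
rail joints
[ 0.5938 -0.3694  0.2785] 0.6733049384284402
[ 0.5271 -0.3599  0.2789] 0.8935499465883696
[ 0.446  -0.3474  0.2751] 1.267179690898097
[ 0.3787 -0.336   0.2783] 1.33171113720407
button top [0.6827 0.0153] [0.6842 0.0152] [0.6933 0.006 ] [0.6918 0.0108]
```

```bash
cat > go.py <<'E'
import sys; from workcell import manip; import numpy as np
from scipy.spatial.transform import Rotation as R
# usage: go.py x y z yawdeg [more xyz targets after]: first turn about tool z, then offsets in the turned tool frame
def state():
    o=manip.get_obs(); r=R.from_quat(o["ee_rot"]).as_matrix()
    return o,np.array(o["position"]),np.degrees(np.arctan2(r[1,0],r[0,0])),r
if __name__=="__main__":
    o,p,yaw,r=state(); a=list(map(float,sys.argv[1:])); y=a[3]
    print("t",round(o["clock"],1),"p",p.round(4),"yaw",round(yaw,2),"z-axis",r[:,2].round(3),"F",np.round(o["ft_force"],1),"w",round(o["grip_width"],3),"gf",round(o["grasp_force"],1),"q",np.round(o["joint_pos"],2))
    turn=-(y-yaw); turn=(turn+90)%180-90 if "half" in sys.argv else (turn+180)%360-180
    print("turn tool z",round(turn,1))
    c,s=np.cos(np.radians(y)),np.sin(np.radians(y)); M=np.array([[c,s,0],[s,-c,0],[0,0,-1]])  # columns tool axes
    q=p
    for i in range(0,len(a),4):
        t=np.array(a[i:i+3]); print("offset mm",(M.T@(t-q)*1000).round(1)); q=t
E
python3 go.py .579 .296 .42 7
```

```text
t 0.1 p [ 0.2811 -0.5578  0.2416] yaw 26.75 z-axis [-0.001  0.001 -1.   ] F [-0.1  0.3 -1.3] w 1.0 gf 0.0 q [ 1.08  0.33 -0.06  1.46  0.02  1.35 -0.09]
turn tool z 19.7
offset mm [ 399.7 -811.2 -178.4]
```

Call:
jog_arm --deltas '[{"gripper":0.5,"offset":[0,0,-0.03],"rotation":[0,0,0]},{"gripper":0.5,"offset":[0,0,-0.05],"rotation":[0,0,6.5]},{"gripper":0.5,"offset":[0,0,-0.05],"rotation":[0,0,6.6]},{"gripper":0.5,"offset":[0,0,-0.05],"rotation":[0,0,6.6]}]' --newtons 60

```text
clock: 0.5
position: [0.281, -0.5577, 0.424]
ee_rot: [0.998, 0.059, -0.0, -0.0]
ft_force: [0.0, -1.8, -0.0]
grip_width: 0.499
grasp_force: 0.0
```

```bash
python3 go.py .579 .296 .42 7
```

```text
t 0.5 p [ 0.281  -0.5577  0.424 ] yaw 6.77 z-axis [-0.  0. -1.] F [ 0.  -1.8 -0. ] w 0.499 gf 0.0 q [ 1.04  0.31 -0.01  1.11  0.    1.72 -0.42]
turn tool z -0.2
offset mm [ 399.8 -811.     4. ]
```

Call:
jog_arm --deltas '[{"gripper":0.5,"offset":[0.02,-0.0405,0]},{"gripper":0.5,"offset":[0.02,-0.0405,0]},{"gripper":0.5,"offset":[0.02,-0.0405,0]},{"gripper":0.5,"offset":[0.02,-0.0405,0]},{"gripper":0.5,"offset":[0.02,-0.0405,0]},{"gripper":0.5,"offset":[0.02,-0.0405,0]},{"gripper":0.5,"offset":[0.02,-0.0405,0]},{"gripper":0.5,"offset":[0.02,-0.0405,0]},{"gripper":0.5,"offset":[0.02,-0.0405,0]},{"gripper":0.5,"offset":[0.02,-0.0405,0]},{"gripper":0.5,"offset":[0.02,-0.0405,0]},{"gripper":0.5,"offset":[0.02,-0.0405,0]},{"gripper":0.5,"offset":[0.02,-0.0405,0]},{"gripper":0.5,"offset":[0.02,-0.0405,0]},{"gripper":0.5,"offset":[0.02,-0.0405,0]},{"gripper":0.5,"offset":[0.02,-0.0405,0]},{"gripper":0.5,"offset":[0.02,-0.0405,0]},{"gripper":0.5,"offset":[0.02,-0.0405,0]},{"gripper":0.5,"offset":[0.02,-0.0405,0]},{"gripper":0.5,"offset":[0.02,-0.0405,0]}]'

```text
schema error: expected keys gripper, offset, rotation
```

```bash
python3 go.py .579 .296 .36 7
python3 - <<'E'
from workcell import imaging; import cv2
c=imaging.camera("scene")[20:200,230:430]; cv2.imwrite("pics/s1.png",cv2.resize(c,None,fx=3,fy=3))
E
```

```text
t 0.5 p [ 0.281  -0.5577  0.424 ] yaw 6.77 z-axis [-0.  0. -1.] F [ 0.  -1.8 -0. ] w 0.499 gf 0.0 q [ 1.04  0.31 -0.01  1.11  0.    1.72 -0.42]
turn tool z -0.2
offset mm [ 399.8 -811.    64. ]
```

Every row needs a rotation field, so I'll resend with it.

Call:
jog_arm --deltas '[{"gripper":0.5,"offset":[0.02,-0.0405,0],"rotation":[0,0,0]},{"gripper":0.5,"offset":[0.02,-0.0405,0],"rotation":[0,0,0]},{"gripper":0.5,"offset":[0.02,-0.0405,0],"rotation":[0,0,0]},{"gripper":0.5,"offset":[0.02,-0.0405,0],"rotation":[0,0,0]},{"gripper":0.5,"offset":[0.02,-0.0405,0],"rotation":[0,0,0]},{"gripper":0.5,"offset":[0.02,-0.0405,0],"rotation":[0,0,0]},{"gripper":0.5,"offset":[0.02,-0.0405,0],"rotation":[0,0,0]},{"gripper":0.5,"offset":[0.02,-0.0405,0],"rotation":[0,0,0]},{"gripper":0.5,"offset":[0.02,-0.0405,0],"rotation":[0,0,0]},{"gripper":0.5,"offset":[0.02,-0.0405,0],"rotation":[0,0,0]},{"gripper":0.5,"offset":[0.02,-0.0405,0],"rotation":[0,0,0]},{"gripper":0.5,"offset":[0.02,-0.0405,0],"rotation":[0,0,0]},{"gripper":0.5,"offset":[0.02,-0.0405,0],"rotation":[0,0,0]},{"gripper":0.5,"offset":[0.02,-0.0405,0],"rotation":[0,0,0]},{"gripper":0.5,"offset":[0.02,-0.0405,0],"rotation":[0,0,0]},{"gripper":0.5,"offset":[0.02,-0.0405,0],"rotation":[0,0,0]},{"gripper":0.5,"offset":[0.02,-0.0405,0],"rotation":[0,0,0]},{"gripper":0.5,"offset":[0.02,-0.0405,0],"rotation":[0,0,0]},{"gripper":0.5,"offset":[0.02,-0.0405,0],"rotation":[0,0,0]},{"gripper":0.5,"offset":[0.02,-0.0405,0],"rotation":[0,0,0]}]'

```text
clock: 2.55
position: [0.5795, 0.2962, 0.4216]
ee_rot: [0.998, 0.061, -0.0, 0.0]
ft_force: [0.9, -0.1, 0.9]
grip_width: 0.5
grasp_force: 0.0
```

```bash
python3 go.py .579 .296 .36 7
```

```text
t 2.5 p [0.5795 0.2962 0.4216] yaw 6.99 z-axis [-0.    -0.001 -1.   ] F [ 0.9 -0.1  0.9] w 0.5 gf 0.0 q [-0.09  0.47 -0.76  1.    0.32  1.78 -2.17]
turn tool z -0.0
offset mm [-0.5  0.2 61.6]
```

Call:
jog_arm --deltas '[{"gripper":0.5,"offset":[0,0,0.04],"rotation":[0,0,0]},{"gripper":0.5,"offset":[0,0,0.03],"rotation":[0,0,0]},{"gripper":0.5,"offset":[0,0,0.02],"rotation":[0,0,0]},{"gripper":0.5,"offset":[0,0,0.02],"rotation":[0,0,0]},{"gripper":0.5,"offset":[0,0,0.01],"rotation":[0,0,0]},{"gripper":0.5,"offset":[0,0,0.01],"rotation":[0,0,0]},{"gripper":0.5,"offset":[0,0,0],"rotation":[0,0,0]}]'

```text
clock: 3.25
position: [0.5787, 0.2945, 0.2913]
ee_rot: [0.998, 0.061, -0.001, 0.0]
ft_force: [0.1, 0.1, 0.5]
grip_width: 0.501
grasp_force: 0.0
```

Run:
```python
from workcell import imaging; import cv2
c=imaging.camera("scene")[20:200,230:430]; cv2.imwrite("pics/s1.png",cv2.resize(c,None,fx=3,fy=3))
```

```text
(no output)
```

View pics/s1.png

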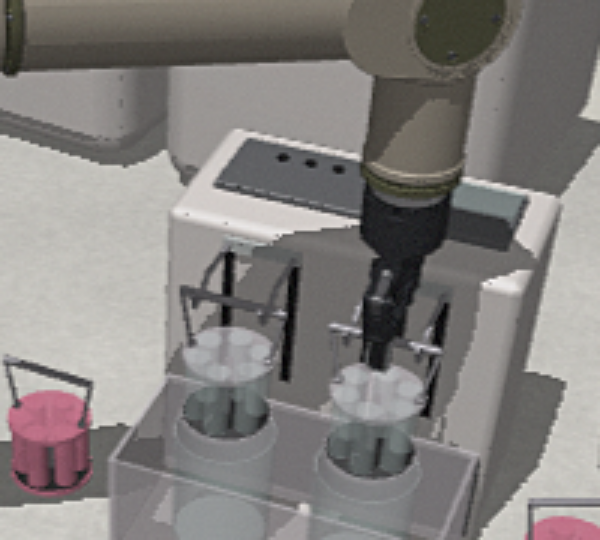

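The fingers straddle the bar of the right basket at crop (380,340), between the prongs. I'll grip it.

Call:
jog_arm --deltas '[{"gripper":0,"offset":[0,0,0],"rotation":[0,0,0]},{"gripper":0,"offset":[0,0,0],"rotation":[0,0,0]},{"gripper":0,"offset":[0,0,0],"rotation":[0,0,0]},{"gripper":0,"offset":[0,0,0],"rotation":[0,0,0]},{"gripper":0,"offset":[0,0,0],"rotation":[0,0,0]},{"gripper":0,"offset":[0,0,0],"rotation":[0,0,0]},{"gripper":0,"offset":[0,0,0],"rotation":[0,0,0]}]' --newtons 60

```text
clock: 4.0
position: [0.579, 0.2953, 0.2931]
ee_rot: [0.998, 0.062, 0.001, -0.0]
ft_force: [-0.1, 1.2, 5.4]
grip_width: 0.081
grasp_force: 58.7
```

Call:
jog_arm --deltas '[{"gripper":0,"offset":[0,0,-0.005],"rotation":[0,0,0]},{"gripper":0,"offset":[0,0,-0.008],"rotation":[0,0,0]},{"gripper":0,"offset":[0,0,-0.01],"rotation":[0,0,0]},{"gripper":0,"offset":[0,0,-0.01],"rotation":[0,0,0]},{"gripper":0,"offset":[0,0,-0.005],"rotation":[0,0,0]},{"gripper":0,"offset":[0,0,0],"rotation":[0,0,0]}]'

```text
clock: 4.6
position: [0.5791, 0.2951, 0.3314]
ee_rot: [0.998, 0.061, 0.001, -0.0]
ft_force: [0.8, -0.1, -4.1]
grip_width: 0.08
grasp_force: 58.6
```

```bash
python3 go.py .590 .206 .34 7 .564 -.195 .34 7
```

```text
t 4.6 p [0.5791 0.2951 0.3314] yaw 7.05 z-axis [ 0.001  0.001 -1.   ] F [ 0.8 -0.1 -4.1] w 0.08 gf 58.6 q [-0.03  0.46 -0.76  1.21  0.31  1.59 -2.18]
turn tool z 0.0
offset mm [-0.  89.8 -8.6]
offset mm [-74.7 394.8   0. ]
```

Call:
jog_arm --deltas '[{"gripper":0,"offset":[0,0.015,0],"rotation":[0,0,0]},{"gripper":0,"offset":[0,0.03,0],"rotation":[0,0,0]},{"gripper":0,"offset":[0,0.03,0],"rotation":[0,0,0]},{"gripper":0,"offset":[0,0.03,0],"rotation":[0,0,0]},{"gripper":0,"offset":[0,0.03,-0.005],"rotation":[0,0,0]},{"gripper":0,"offset":[0,0.03,-0.005],"rotation":[0,0,3]},{"gripper":0,"offset":[0,0.03,0],"rotation":[0,0,4]},{"gripper":0,"offset":[0,0.03,0],"rotation":[0,0,5]},{"gripper":0,"offset":[0,0.03,0],"rotation":[0,0,4.6]},{"gripper":0,"offset":[0,0.03,0],"rotation":[0,0,0]},{"gripper":0,"offset":[0,0.03,0],"rotation":[0,0,0]},{"gripper":0,"offset":[0,0.015,0],"rotation":[0,0,0]}]'

```text
clock: 5.8
position: [0.5854, -0.0373, 0.3398]
ee_rot: [0.996, -0.086, -0.0, 0.001]
ft_force: [0.5, -1.2, -4.6]
grip_width: 0.08
grasp_force: 58.6
```

```bash
python3 go.py .590 -.189 .34 -9.6 .590 -.189 .293 -9.6 .574 -.283 .293 -9.6
```

```text
t 5.8 p [ 0.5854 -0.0373  0.3398] yaw -9.82 z-axis [-0.001 -0.002 -1.   ] F [ 0.5 -1.2 -4.6] w 0.08 gf 58.6 q [ 0.48  0.27 -0.62  1.38  0.16  1.54 -1.87]
turn tool z -0.2
offset mm [ 29.8 148.8  -0.2]
offset mm [ 0.  0. 47.]
offset mm [-0.1 95.4  0. ]
```

Call:
jog_arm --deltas '[{"gripper":0,"offset":[0.005,0.02,0],"rotation":[0,0,0]},{"gripper":0,"offset":[0.006,0.03,0],"rotation":[0,0,0]},{"gripper":0,"offset":[0.006,0.03,0],"rotation":[0,0,0]},{"gripper":0,"offset":[0.006,0.03,0.01],"rotation":[0,0,0]},{"gripper":0,"offset":[0.006,0.024,0.015],"rotation":[0,0,0]},{"gripper":0,"offset":[0.001,0.015,0.015],"rotation":[0,0,0]},{"gripper":0,"offset":[0,0,0.005],"rotation":[0,0,0]},{"gripper":0,"offset":[0,0.02,0],"rotation":[0,0,0]},{"gripper":0,"offset":[0,0.025,0],"rotation":[0,0,0]},{"gripper":0,"offset":[0,0.025,0],"rotation":[0,0,0]},{"gripper":0,"offset":[0,0.015,0],"rotation":[0,0,0]},{"gripper":0,"offset":[0,0.01,0],"rotation":[0,0,0]},{"gripper":0,"offset":[0,0,0],"rotation":[0,0,0]}]'

```text
clock: 7.1
position: [0.5752, -0.2787, 0.2952]
ee_rot: [0.996, -0.084, -0.0, -0.0]
ft_force: [-0.6, 0.1, -4.7]
grip_width: 0.08
grasp_force: 58.6
```

```bash
python3 go.py .574 -.283 .293 -9.6
python3 - <<'E'
from workcell import imaging; import cv2,numpy as np
s=imaging.camera("scene")[240:340,190:310]; t=imaging.camera("top")[150:250,370:470]
cv2.imwrite("pics/s2.png",np.hstack([cv2.resize(s,(480,400),interpolation=2),cv2.resize(t,(320,320),interpolation=2) if 0 else cv2.resize(t,(320,400),interpolation=2)[:400]]))
E
```

```text
t 7.1 p [ 0.5752 -0.2787  0.2952] yaw -9.6 z-axis [-0.  0. -1.] F [-0.6  0.1 -4.7] w 0.08 gf 58.6 q [ 0.74  0.39 -0.5   1.31  0.18  1.48 -1.48]
turn tool z -0.0
offset mm [-0.5  4.4  2.2]
```

View pics/s2.png

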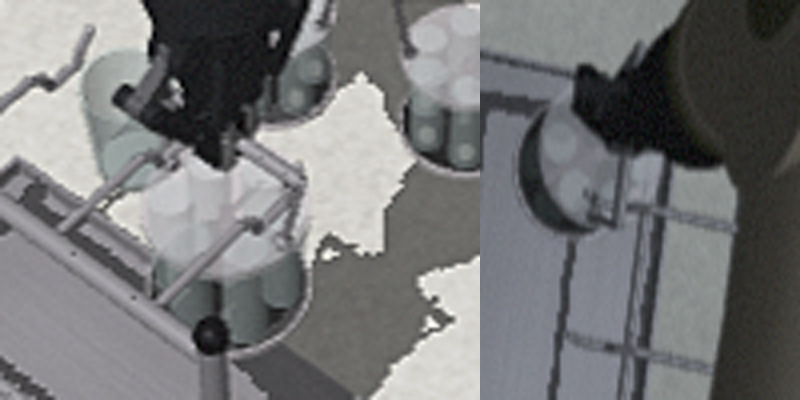

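Run:
```python
from geo import *
# bias check: hung/gripped bar axis, predicted vs seen pixels
p=np.array([.579,.2953,.301]); print("used A grip pt proj",proj(PS,p),proj(PT,p),"seen",(359,132.75),(160.5,176.5))
for z in (.265,.27): print("seat from scene dips",[onz(PS,q,z).round(4) for q in((253,293.5),(231,276.5),(202.5,258),(181,243))])
for z in (.284,.279): print("tips top",[onz(PT,q,z).round(4) for q in((409,169),(402.5,197.5),(397.5,234),(391,264))])
print("tester tip top", onz(PT,(170,190),.314), "bar", onz(PT,(161.7,190),.30))
```

```text
used A grip pt proj [358.41417845 131.32548095] [159.33568768 174.60528336] seen (359, 132.75) (160.5, 176.5)
seat from scene dips [array([ 0.6014, -0.2952]), array([ 0.5378, -0.2808]), array([ 0.4556, -0.269 ]), array([ 0.3878, -0.2571])]
seat from scene dips [array([ 0.6035, -0.2983]), array([ 0.5402, -0.284 ]), array([ 0.4585, -0.2723]), array([ 0.3912, -0.2605])]
tips top [array([ 0.6096, -0.2676]), array([ 0.5437, -0.2524]), array([ 0.4609, -0.2408]), array([ 0.3937, -0.2261])]
tips top [array([ 0.6107, -0.2693]), array([ 0.5444, -0.2541]), array([ 0.4611, -0.2424]), array([ 0.3935, -0.2276])]
tester tip top [0.54316639 0.26627027] bar [0.54466043 0.28852645]
```

Call:
jog_arm --deltas '[{"gripper":0,"offset":[0,0.005,0.006],"rotation":[0,0,0]},{"gripper":0,"offset":[0,0,0.006],"rotation":[0,0,0]},{"gripper":0,"offset":[0,0,0.004],"rotation":[0,0,0]},{"gripper":0,"offset":[0,0,0.002],"rotation":[0,0,0]},{"gripper":0,"offset":[0,0,0],"rotation":[0,0,0]}]'

```text
clock: 7.7
position: [0.5744, -0.283, 0.2769]
ee_rot: [0.997, -0.083, -0.0, -0.0]
ft_force: [-0.4, -0.3, -3.8]
grip_width: 0.078
grasp_force: 58.6
```

Call:
jog_arm --deltas '[{"gripper":0,"offset":[0,0,0.003],"rotation":[0,0,0]},{"gripper":0,"offset":[0,0,0],"rotation":[0,0,0]}]'

```text
clock: 7.9
position: [0.5744, -0.2832, 0.2741]
ee_rot: [0.997, -0.083, -0.0, -0.0]
ft_force: [1.0, -0.2, -3.6]
grip_width: 0.083
grasp_force: 58.6
```

Call:
jog_arm --deltas '[{"gripper":0,"offset":[0,0,0.003],"rotation":[0,0,0]},{"gripper":0,"offset":[0,0,0],"rotation":[0,0,0]}]'

```text
clock: 8.1
position: [0.5744, -0.2832, 0.2709]
ee_rot: [0.997, -0.083, -0.0, -0.0]
ft_force: [-0.4, -0.2, -3.3]
grip_width: 0.079
grasp_force: 58.6
```

Call:
jog_arm --deltas '[{"gripper":0,"offset":[0,0,0.003],"rotation":[0,0,0]},{"gripper":0,"offset":[0,0,0.002],"rotation":[0,0,0]},{"gripper":0,"offset":[0,0,0],"rotation":[0,0,0]}]'

```text
clock: 8.4
position: [0.5743, -0.2832, 0.2658]
ee_rot: [0.997, -0.083, -0.0, -0.0]
ft_force: [-0.7, -0.6, -4.0]
grip_width: 0.074
grasp_force: 58.6
```

Call:
jog_arm --deltas '[{"gripper":0,"offset":[0,0,0.002],"rotation":[0,0,0]},{"gripper":0,"offset":[0,0,0.001],"rotation":[0,0,0]},{"gripper":0,"offset":[0,0,0],"rotation":[0,0,0]}]'

```text
clock: 8.7
position: [0.5746, -0.2833, 0.2635]
ee_rot: [0.997, -0.083, 0.0, 0.0]
ft_force: [-1.4, 0.0, -2.5]
grip_width: 0.079
grasp_force: 58.9
```

Call:
jog_arm --deltas '[{"gripper":0,"offset":[0,0,0.001],"rotation":[0,0,0]},{"gripper":0.4,"offset":[0,0,0],"rotation":[0,0,0]},{"gripper":0.4,"offset":[0,0,0],"rotation":[0,0,0]},{"gripper":0.4,"offset":[0,0,0],"rotation":[0,0,0]},{"gripper":0.4,"offset":[0,0,0],"rotation":[0,0,0]},{"gripper":0.4,"offset":[0,0,0],"rotation":[0,0,0]}]'

```text
clock: 9.3
position: [0.5746, -0.2832, 0.2624]
ee_rot: [0.997, -0.083, 0.0, 0.0]
ft_force: [0.2, 1.1, -0.2]
grip_width: 0.398
grasp_force: 0.0
```

Call:
jog_arm --deltas '[{"gripper":0.5,"offset":[0,0,-0.01],"rotation":[0,0,0]},{"gripper":0.5,"offset":[0,0,-0.02],"rotation":[0,0,0]},{"gripper":0.5,"offset":[0,0,-0.04],"rotation":[0,0,0]},{"gripper":0.5,"offset":[0,0,-0.05],"rotation":[0,0,0]},{"gripper":0.5,"offset":[0,0,-0.04],"rotation":[0,0,0]}]'

```text
clock: 9.8
position: [0.5742, -0.2831, 0.4261]
ee_rot: [0.997, -0.083, 0.001, 0.0]
ft_force: [0.1, -0.2, 1.0]
grip_width: 0.5
grasp_force: 0.0
```

```bash
python3 go.py .430 .277 .42 7 .430 .277 .293 7
python3 - <<'E'
from geo import *
s=imaging.camera("scene")[235:335,190:320]; t=imaging.camera("top")[150:250,370:470]
cv2.imwrite("pics/s3.png",np.hstack([cv2.resize(s,(520,400),interpolation=2),cv2.resize(t,(280,400),interpolation=2)]))
p=np.array([.579,.296,.301]);
E
```

```text
t 9.8 p [ 0.5742 -0.2831  0.4261] yaw -9.56 z-axis [ 0.002 -0.001 -1.   ] F [ 0.1 -0.2  1. ] w 0.5 gf 0.0 q [ 0.7   0.39 -0.49  1.04  0.18  1.75 -1.46]
turn tool z -16.6
offset mm [ -74.9 -573.5    6.1]
offset mm [  0.   0. 127.]
```

View pics/s3.png

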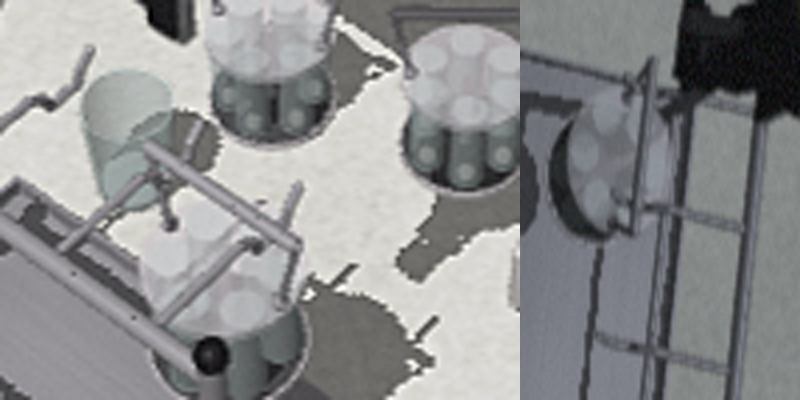

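Used A hangs level in its seat, with both prong tips in front of the bar (crop (195,125) and (298,190)). Used B is next.

Call:
jog_arm --deltas '[{"gripper":0.5,"offset":[0,0,0],"rotation":[0,0,-5.5]},{"gripper":0.5,"offset":[0,0,0],"rotation":[0,0,-5.5]},{"gripper":0.5,"offset":[0,0,0],"rotation":[0,0,-5.6]},{"gripper":0.5,"offset":[-0.005,-0.0382,0],"rotation":[0,0,0]},{"gripper":0.5,"offset":[-0.005,-0.0382,0],"rotation":[0,0,0]},{"gripper":0.5,"offset":[-0.005,-0.0382,0],"rotation":[0,0,0]},{"gripper":0.5,"offset":[-0.005,-0.0382,0],"rotation":[0,0,0]},{"gripper":0.5,"offset":[-0.005,-0.0382,0],"rotation":[0,0,0]},{"gripper":0.5,"offset":[-0.005,-0.0382,0],"rotation":[0,0,0]},{"gripper":0.5,"offset":[-0.005,-0.0382,0],"rotation":[0,0,0]},{"gripper":0.5,"offset":[-0.005,-0.0382,0],"rotation":[0,0,0]},{"gripper":0.5,"offset":[-0.005,-0.0382,0],"rotation":[0,0,0]},{"gripper":0.5,"offset":[-0.005,-0.0382,0],"rotation":[0,0,0]},{"gripper":0.5,"offset":[-0.005,-0.0382,0],"rotation":[0,0,0]},{"gripper":0.5,"offset":[-0.005,-0.0382,0],"rotation":[0,0,0]},{"gripper":0.5,"offset":[-0.005,-0.0382,0],"rotation":[0,0,0]},{"gripper":0.5,"offset":[-0.005,-0.0382,0],"rotation":[0,0,0]},{"gripper":0.5,"offset":[-0.005,-0.0382,0],"rotation":[0,0,0]},{"gripper":0.5,"offset":[0,0,0],"rotation":[0,0,0]}]'

```text
clock: 11.8
position: [0.4267, 0.2813, 0.4229]
ee_rot: [0.998, 0.066, 0.0, -0.001]
ft_force: [-0.4, -0.0, -0.4]
grip_width: 0.502
grasp_force: 0.0
```

```bash
python3 go.py .430 .277 .293 7
```

```text
t 11.8 p [0.4267 0.2813 0.4229] yaw 7.52 z-axis [-0.     0.002 -1.   ] F [-0.4 -0.  -0.4] w 0.502 gf 0.0 q [ 0.21  0.13 -0.98  1.38  0.11  1.68 -2.19]
turn tool z 0.5
offset mm [  2.7   4.7 129.9]
```

Call:
jog_arm --deltas '[{"gripper":0.5,"offset":[0.0025,0.004,0.03],"rotation":[0,0,0.5]},{"gripper":0.5,"offset":[0,0,0.04],"rotation":[0,0,0]},{"gripper":0.5,"offset":[0,0,0.02],"rotation":[0,0,0]},{"gripper":0.5,"offset":[0,0,0.02],"rotation":[0,0,0]},{"gripper":0.5,"offset":[0,0,0.01],"rotation":[0,0,0]},{"gripper":0.5,"offset":[0,0,0.01],"rotation":[0,0,0]},{"gripper":0.5,"offset":[0,0,0],"rotation":[0,0,0]}]'

```text
clock: 12.5
position: [0.4327, 0.2722, 0.2918]
ee_rot: [0.998, 0.057, -0.0, 0.0]
ft_force: [1.0, 0.9, 0.8]
grip_width: 0.499
grasp_force: 0.0
```

Call:
jog_arm --deltas '[{"gripper":0,"offset":[0,0,0],"rotation":[0,0,0]},{"gripper":0,"offset":[0,0,0],"rotation":[0,0,0]},{"gripper":0,"offset":[0,0,0],"rotation":[0,0,0]},{"gripper":0,"offset":[0,0,0],"rotation":[0,0,0]},{"gripper":0,"offset":[0,0,0],"rotation":[0,0,0]},{"gripper":0,"offset":[0,0,0],"rotation":[0,0,0]},{"gripper":0,"offset":[0,0,0],"rotation":[0,0,0]}]'

```text
clock: 13.2
position: [0.4331, 0.273, 0.2932]
ee_rot: [0.998, 0.057, 0.001, -0.0]
ft_force: [-0.7, 0.9, 5.8]
grip_width: 0.082
grasp_force: 58.7
```

Call:
jog_arm --deltas '[{"gripper":0,"offset":[0,0,-0.005],"rotation":[0,0,0]},{"gripper":0,"offset":[0,0,-0.008],"rotation":[0,0,0]},{"gripper":0,"offset":[0,0,-0.01],"rotation":[0,0,0]},{"gripper":0,"offset":[0,0,-0.01],"rotation":[0,0,0]},{"gripper":0,"offset":[0,0,-0.005],"rotation":[0,0,0]},{"gripper":0,"offset":[0,0,0],"rotation":[0,0,0]}]'

```text
clock: 13.8
position: [0.433, 0.2728, 0.3312]
ee_rot: [0.998, 0.057, 0.001, -0.0]
ft_force: [-0.1, -0.4, -3.5]
grip_width: 0.081
grasp_force: 58.5
```

```bash
python3 go.py .441 .187 .34 7 .442 -.164 .34 7
```

```text
t 13.8 p [0.433  0.2728 0.3312] yaw 6.55 z-axis [ 0.001  0.001 -1.   ] F [-0.1 -0.4 -3.5] w 0.081 gf 58.5 q [ 0.24  0.13 -0.96  1.57  0.11  1.49 -2.19]
turn tool z -0.5
offset mm [-2.5 86.2 -8.8]
offset mm [-41.8 348.5   0. ]
```

Call:
jog_arm --deltas '[{"gripper":0,"offset":[0,0.015,0],"rotation":[0,0,0]},{"gripper":0,"offset":[0,0.03,0],"rotation":[0,0,0]},{"gripper":0,"offset":[0,0.03,0],"rotation":[0,0,0]},{"gripper":0,"offset":[0,0.03,0],"rotation":[0,0,0]},{"gripper":0,"offset":[0,0.03,-0.005],"rotation":[0,0,0]},{"gripper":0,"offset":[0,0.03,-0.005],"rotation":[0,0,3]},{"gripper":0,"offset":[0,0.03,0],"rotation":[0,0,4]},{"gripper":0,"offset":[0,0.03,0],"rotation":[0,0,5]},{"gripper":0,"offset":[0,0.03,0],"rotation":[0,0,4.1]},{"gripper":0,"offset":[0,0.03,0],"rotation":[0,0,0]},{"gripper":0,"offset":[0,0.02,0],"rotation":[0,0,0]},{"gripper":0,"offset":[0,0.01,0],"rotation":[0,0,0]},{"gripper":0,"offset":[0,0,0],"rotation":[0,0,0]}]'

```text
clock: 15.1
position: [0.4402, -0.0412, 0.34]
ee_rot: [0.996, -0.084, -0.0, 0.0]
ft_force: [0.4, 1.3, -3.7]
grip_width: 0.085
grasp_force: 58.5
```

```bash
python3 go.py .446 -.164 .34 -9.6 .446 -.164 .295 -9.6 .430 -.258 .295 -9.6
```

```text
t 15.1 p [ 0.4402 -0.0412  0.34  ] yaw -9.66 z-axis [-0. -0. -1.] F [ 0.4  1.3 -3.7] w 0.085 gf 58.5 q [ 0.66 -0.09 -0.61  1.72 -0.05  1.5  -1.69]
turn tool z -0.1
offset mm [ 26.2 120.1   0. ]
offset mm [ 0.  0. 45.]
offset mm [-0.1 95.4  0. ]
```

Call:
jog_arm --deltas '[{"gripper":0,"offset":[0.005,0.015,0],"rotation":[0,0,0]},{"gripper":0,"offset":[0.005,0.025,0],"rotation":[0,0,0]},{"gripper":0,"offset":[0.005,0.025,0],"rotation":[0,0,0]},{"gripper":0,"offset":[0.005,0.025,0.01],"rotation":[0,0,0]},{"gripper":0,"offset":[0.005,0.02,0.015],"rotation":[0,0,0]},{"gripper":0,"offset":[0.001,0.01,0.015],"rotation":[0,0,0]},{"gripper":0,"offset":[0,0,0.005],"rotation":[0,0,0]},{"gripper":0,"offset":[0,0.02,0],"rotation":[0,0,0]},{"gripper":0,"offset":[0,0.025,0],"rotation":[0,0,0]},{"gripper":0,"offset":[0,0.025,0],"rotation":[0,0,0]},{"gripper":0,"offset":[0,0.015,0],"rotation":[0,0,0]},{"gripper":0,"offset":[0,0.01,0],"rotation":[0,0,0]},{"gripper":0,"offset":[0,0,0],"rotation":[0,0,0]}]'

```text
clock: 16.4
position: [0.4304, -0.257, 0.2954]
ee_rot: [0.996, -0.084, 0.0, -0.0]
ft_force: [-0.4, -0.8, -2.8]
grip_width: 0.079
grasp_force: 58.6
```

```bash
python3 go.py .430 -.258 .2625 -9.6
```

```text
t 16.4 p [ 0.4304 -0.257   0.2954] yaw -9.59 z-axis [ 0.  0. -1.] F [-0.4 -0.8 -2.8] w 0.079 gf 58.6 q [ 0.84  0.06 -0.41  1.68  0.02  1.41 -1.31]
turn tool z 0.0
offset mm [-0.2  1.  32.9]
```

Call:
jog_arm --deltas '[{"gripper":0,"offset":[0,0.001,0.006],"rotation":[0,0,0]},{"gripper":0,"offset":[0,0,0.008],"rotation":[0,0,0]},{"gripper":0,"offset":[0,0,0.006],"rotation":[0,0,0]},{"gripper":0,"offset":[0,0,0.002],"rotation":[0,0,0]},{"gripper":0,"offset":[0,0,0],"rotation":[0,0,0]}]'

```text
clock: 16.9
position: [0.43, -0.2573, 0.2729]
ee_rot: [0.997, -0.083, -0.0, -0.0]
ft_force: [-0.9, -0.3, -5.0]
grip_width: 0.078
grasp_force: 58.6
```

Call:
jog_arm --deltas '[{"gripper":0,"offset":[0,0,0.003],"rotation":[0,0,0]},{"gripper":0,"offset":[0,0,0.003],"rotation":[0,0,0]},{"gripper":0,"offset":[0,0,0.002],"rotation":[0,0,0]},{"gripper":0,"offset":[0,0,0.002],"rotation":[0,0,0]},{"gripper":0,"offset":[0,0,0],"rotation":[0,0,0]}]'

```text
clock: 17.4
position: [0.4302, -0.2577, 0.2635]
ee_rot: [0.997, -0.083, 0.0, 0.0]
ft_force: [-1.0, 0.1, -2.1]
grip_width: 0.08
grasp_force: 58.9
```

Same depth as the first basket, so it is in the seat. I'll release it and then re-measure the fresh baskets.

Call:
jog_arm --deltas '[{"gripper":0,"offset":[0,0,0.001],"rotation":[0,0,0]},{"gripper":0.4,"offset":[0,0,0],"rotation":[0,0,0]},{"gripper":0.4,"offset":[0,0,0],"rotation":[0,0,0]},{"gripper":0.4,"offset":[0,0,0],"rotation":[0,0,0]},{"gripper":0.4,"offset":[0,0,0],"rotation":[0,0,0]},{"gripper":0.4,"offset":[0,0,0],"rotation":[0,0,0]}]'

```text
clock: 18.0
position: [0.4302, -0.2577, 0.2623]
ee_rot: [0.997, -0.083, 0.0, 0.0]
ft_force: [0.5, 0.4, 0.0]
grip_width: 0.401
grasp_force: 0.0
```

Call:
jog_arm --deltas '[{"gripper":0.5,"offset":[0,0,-0.01],"rotation":[0,0,0]},{"gripper":0.5,"offset":[0,0,-0.02],"rotation":[0,0,0]},{"gripper":0.5,"offset":[0,0,-0.04],"rotation":[0,0,0]},{"gripper":0.5,"offset":[0,0,-0.05],"rotation":[0,0,0]},{"gripper":0.5,"offset":[0,0,-0.02],"rotation":[0,0,0]},{"gripper":0.5,"offset":[0,0,0],"rotation":[0,0,0]}]'

```text
clock: 18.6
position: [0.4311, -0.2579, 0.4065]
ee_rot: [0.997, -0.083, 0.003, 0.001]
ft_force: [0.1, -0.0, -1.1]
grip_width: 0.5
grasp_force: 0.0
```

```bash
python3 go.py .578 .011 .30 27.5
python3 - <<'E'
from geo import *
s=imaging.camera("scene")[205:305,180:340]; t=imaging.camera("top")[150:280,260:420]
cv2.imwrite("pics/s4.png",np.vstack([cv2.resize(s,None,fx=3,fy=3,interpolation=2),cv2.resize(t,None,fx=3,fy=3,interpolation=2)[:300]])) if 0 else cv2.imwrite("pics/s4.png",np.hstack([cv2.resize(s,(480,300),interpolation=2),cv2.resize(t,(320,260),interpolation=2)[:260] if 0 else cv2.copyMakeBorder(cv2.resize(t,(320,260),interpolation=2),0,40,0,0,0)]))
E
```

```text
t 18.6 p [ 0.4311 -0.2579  0.4065] yaw -9.55 z-axis [ 0.005 -0.003 -1.   ] F [ 0.1 -0.  -1.1] w 0.5 gf 0.0 q [ 0.84  0.04 -0.4   1.47  0.02  1.63 -1.3 ]
turn tool z -37.0
offset mm [ 254.5 -170.7  106.5]
```

View pics/s4.png

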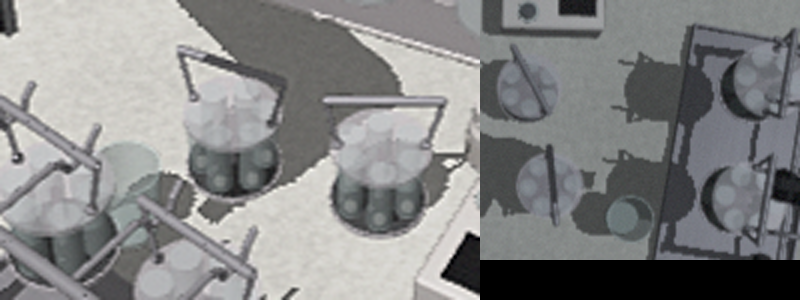

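Both used baskets hang on the stand. The fresh bars are unmoved: scene (240,222)-(275,232) and (288,238)-(328,239). Now fresh A.

Call:
jog_arm --deltas '[{"gripper":0.5,"offset":[0,0,0],"rotation":[0,0,-7.4]},{"gripper":0.5,"offset":[0,0,0],"rotation":[0,0,-7.4]},{"gripper":0.5,"offset":[0,0,0],"rotation":[0,0,-7.4]},{"gripper":0.5,"offset":[0,0,0],"rotation":[0,0,-7.4]},{"gripper":0.5,"offset":[0,0,0],"rotation":[0,0,-7.4]},{"gripper":0.5,"offset":[0,0,0],"rotation":[0,0,0]},{"gripper":0.5,"offset":[0.0318,-0.0213,0],"rotation":[0,0,0]},{"gripper":0.5,"offset":[0.0318,-0.0213,0],"rotation":[0,0,0]},{"gripper":0.5,"offset":[0.0318,-0.0213,0.01],"rotation":[0,0,0]},{"gripper":0.5,"offset":[0.0318,-0.0213,0.02],"rotation":[0,0,0]},{"gripper":0.5,"offset":[0.0318,-0.0213,0.02],"rotation":[0,0,0]},{"gripper":0.5,"offset":[0.0318,-0.0213,0.02],"rotation":[0,0,0]},{"gripper":0.5,"offset":[0.0318,-0.0213,0.02],"rotation":[0,0,0]},{"gripper":0.5,"offset":[0.0318,-0.0213,0.016],"rotation":[0,0,0]},{"gripper":0.5,"offset":[0,0,0],"rotation":[0,0,0]},{"gripper":0.5,"offset":[0,0,0],"rotation":[0,0,0]}]'

```text
clock: 20.3
position: [0.577, 0.0116, 0.2951]
ee_rot: [0.972, 0.237, -0.001, -0.0]
ft_force: [-0.7, 0.2, -0.3]
grip_width: 0.498
grasp_force: 0.0
```

```bash
python3 go.py .578 .011 .129 27.5
```

```text
t 20.3 p [0.577  0.0116 0.2951] yaw 27.38 z-axis [-0.002  0.    -1.   ] F [-0.7  0.2 -0.3] w 0.498 gf 0.0 q [ 0.45  0.27 -0.66  1.48  0.17  1.45 -1.31]
turn tool z -0.1
offset mm [  0.6   1.  166.1]
```

Call:
jog_arm --deltas '[{"gripper":0.5,"offset":[0.0006,0.001,0.04],"rotation":[0,0,0]},{"gripper":0.5,"offset":[0,0,0.04],"rotation":[0,0,0]},{"gripper":0.5,"offset":[0,0,0.03],"rotation":[0,0,0]},{"gripper":0.5,"offset":[0,0,0.02],"rotation":[0,0,0]},{"gripper":0.5,"offset":[0,0,0.016],"rotation":[0,0,0]},{"gripper":0.5,"offset":[0,0,0.01],"rotation":[0,0,0]},{"gripper":0.5,"offset":[0,0,0.01],"rotation":[0,0,0]},{"gripper":0.5,"offset":[0,0,0],"rotation":[0,0,0]}]'

```text
clock: 21.1
position: [0.5781, 0.0098, 0.1296]
ee_rot: [0.972, 0.237, -0.0, -0.0]
ft_force: [0.3, 0.3, -0.5]
grip_width: 0.504
grasp_force: 0.0
```

Call:
jog_arm --deltas '[{"gripper":0,"offset":[0,0,0],"rotation":[0,0,0]},{"gripper":0,"offset":[0,0,0],"rotation":[0,0,0]},{"gripper":0,"offset":[0,0,0],"rotation":[0,0,0]},{"gripper":0,"offset":[0,0,0],"rotation":[0,0,0]},{"gripper":0,"offset":[0,0,0],"rotation":[0,0,0]},{"gripper":0,"offset":[0,0,0],"rotation":[0,0,0]},{"gripper":0,"offset":[0,0,0],"rotation":[0,0,0]}]'

```text
clock: 21.8
position: [0.5789, 0.0104, 0.1312]
ee_rot: [0.971, 0.237, 0.001, 0.0]
ft_force: [-1.4, -0.3, 5.9]
grip_width: 0.082
grasp_force: 58.5
```

Call:
jog_arm --deltas '[{"gripper":0,"offset":[0,0,-0.01],"rotation":[0,0,0]},{"gripper":0,"offset":[0,0,-0.02],"rotation":[0,0,0]},{"gripper":0,"offset":[0,0,-0.03],"rotation":[0,0,0]},{"gripper":0,"offset":[0,0,-0.03],"rotation":[0,0,0]},{"gripper":0,"offset":[0,0,-0.03],"rotation":[0,0,0]},{"gripper":0,"offset":[0,0,-0.03],"rotation":[0,0,0]},{"gripper":0,"offset":[0,0,-0.03],"rotation":[0,0,0]},{"gripper":0,"offset":[0,0,-0.02],"rotation":[0,0,0]},{"gripper":0,"offset":[0,0,-0.01],"rotation":[0,0,0]},{"gripper":0,"offset":[0,0,0],"rotation":[0,0,0]}]'

```text
clock: 22.8
position: [0.5786, 0.0103, 0.3412]
ee_rot: [0.971, 0.237, 0.001, 0.0]
ft_force: [0.7, 0.1, -4.8]
grip_width: 0.076
grasp_force: 58.7
```

```bash
python3 go.py .591 .193 .335 7 .591 .193 .325 7 .579 .294 .325 7
```

```text
t 22.8 p [0.5786 0.0103 0.3412] yaw 27.45 z-axis [ 0.001 -0.    -1.   ] F [ 0.7  0.1 -4.8] w 0.076 gf 58.7 q [ 0.44  0.26 -0.66  1.4   0.16  1.54 -1.3 ]
turn tool z 20.5
offset mm [  34.6 -179.8    6.2]
offset mm [ 0.  0. 10.]
offset mm [   0.4 -101.7    0. ]
```

Call:
jog_arm --deltas '[{"gripper":0,"offset":[0,0,0],"rotation":[0,0,4]},{"gripper":0,"offset":[0,0,0],"rotation":[0,0,6]},{"gripper":0,"offset":[0,0,0],"rotation":[0,0,6]},{"gripper":0,"offset":[0,0,0],"rotation":[0,0,4.5]},{"gripper":0,"offset":[0.0046,-0.015,0],"rotation":[0,0,0]},{"gripper":0,"offset":[0.006,-0.03,0],"rotation":[0,0,0]},{"gripper":0,"offset":[0.006,-0.03,0],"rotation":[0,0,0]},{"gripper":0,"offset":[0.006,-0.03,0],"rotation":[0,0,0]},{"gripper":0,"offset":[0.006,-0.03,0.002],"rotation":[0,0,0]},{"gripper":0,"offset":[0.006,-0.03,0.004],"rotation":[0,0,0]},{"gripper":0,"offset":[0,-0.015,0.004],"rotation":[0,0,0]},{"gripper":0,"offset":[0,0,0.004],"rotation":[0,0,0]},{"gripper":0,"offset":[0,0,0],"rotation":[0,0,0]}]'

```text
clock: 24.1
position: [0.5906, 0.192, 0.3246]
ee_rot: [0.998, 0.06, -0.001, 0.001]
ft_force: [0.3, -0.9, -3.6]
grip_width: 0.081
grasp_force: 58.6
```

```bash
python3 go.py .579 .295 .325 7
```

```text
t 24.1 p [0.5906 0.192  0.3246] yaw 6.94 z-axis [-0.002 -0.002 -1.   ] F [ 0.3 -0.9 -3.6] w 0.081 gf 58.6 q [ 0.12  0.38 -0.69  1.3   0.24  1.55 -1.99]
turn tool z -0.1
offset mm [   1.  -103.6   -0.4]
```

Call:
jog_arm --deltas '[{"gripper":0,"offset":[0.001,-0.02,0],"rotation":[0,0,0]},{"gripper":0,"offset":[0,-0.025,0],"rotation":[0,0,0]},{"gripper":0,"offset":[0,-0.025,0],"rotation":[0,0,0]},{"gripper":0,"offset":[0,-0.02,0],"rotation":[0,0,0]},{"gripper":0,"offset":[0,-0.0135,0],"rotation":[0,0,0]},{"gripper":0,"offset":[0,0,0],"rotation":[0,0,0]},{"gripper":0,"offset":[0,0,0],"rotation":[0,0,0]}]'

```text
clock: 24.8
position: [0.5801, 0.2944, 0.3262]
ee_rot: [0.998, 0.06, 0.0, 0.001]
ft_force: [0.4, 0.4, -3.8]
grip_width: 0.074
grasp_force: 58.6
```

Call:
jog_arm --deltas '[{"gripper":0,"offset":[0,0,0.006],"rotation":[0,0,0]},{"gripper":0,"offset":[0,0,0.008],"rotation":[0,0,0]},{"gripper":0,"offset":[0,0,0.006],"rotation":[0,0,0]},{"gripper":0,"offset":[0,0,0.002],"rotation":[0,0,0]},{"gripper":0,"offset":[0,0,0],"rotation":[0,0,0]}]'

```text
clock: 25.3
position: [0.5794, 0.2956, 0.3038]
ee_rot: [0.998, 0.06, -0.0, 0.0]
ft_force: [0.7, -1.0, -4.9]
grip_width: 0.078
grasp_force: 58.6
```

Call:
jog_arm --deltas '[{"gripper":0,"offset":[0,0,0.003],"rotation":[0,0,0]},{"gripper":0,"offset":[0,0,0.003],"rotation":[0,0,0]},{"gripper":0,"offset":[0,0,0.002],"rotation":[0,0,0]},{"gripper":0,"offset":[0,0,0.001],"rotation":[0,0,0]},{"gripper":0,"offset":[0,0,0],"rotation":[0,0,0]}]'

```text
clock: 25.8
position: [0.5794, 0.2959, 0.2951]
ee_rot: [0.998, 0.061, -0.0, 0.0]
ft_force: [-0.0, -0.1, -3.4]
grip_width: 0.079
grasp_force: 58.6
```

Call:
jog_arm --deltas '[{"gripper":0,"offset":[0,0,0.002],"rotation":[0,0,0]},{"gripper":0,"offset":[0,0,0.001],"rotation":[0,0,0]},{"gripper":0,"offset":[0,0,0],"rotation":[0,0,0]}]'

```text
clock: 26.1
position: [0.5796, 0.2961, 0.2938]
ee_rot: [0.998, 0.061, 0.001, -0.0]
ft_force: [-2.3, -1.9, 4.6]
grip_width: 0.079
grasp_force: 59.6
```

Call:
jog_arm --deltas '[{"gripper":0,"offset":[0,0,0.001],"rotation":[0,0,0]},{"gripper":0,"offset":[0,0,0],"rotation":[0,0,0]},{"gripper":0,"offset":[0,0,0],"rotation":[0,0,0]}]'

```text
clock: 26.4
position: [0.5797, 0.2961, 0.2936]
ee_rot: [0.998, 0.06, 0.001, -0.0]
ft_force: [-3.2, -2.8, 9.6]
grip_width: 0.078
grasp_force: 60.1
```

Seated on the hook floor. I'll release it and go to fresh B.

Call:
jog_arm --deltas '[{"gripper":0.4,"offset":[0,0,0],"rotation":[0,0,0]},{"gripper":0.4,"offset":[0,0,0],"rotation":[0,0,0]},{"gripper":0.4,"offset":[0,0,0],"rotation":[0,0,0]},{"gripper":0.4,"offset":[0,0,0],"rotation":[0,0,0]},{"gripper":0.4,"offset":[0,0,0],"rotation":[0,0,0]}]'

```text
clock: 26.9
position: [0.5795, 0.2959, 0.2912]
ee_rot: [0.998, 0.061, -0.0, 0.0]
ft_force: [0.6, 0.5, -0.9]
grip_width: 0.399
grasp_force: 0.0
```

Call:
jog_arm --deltas '[{"gripper":0.5,"offset":[0,0,-0.01],"rotation":[0,0,0]},{"gripper":0.5,"offset":[0,0,-0.02],"rotation":[0,0,0]},{"gripper":0.5,"offset":[0,0,-0.03],"rotation":[0,0,0]},{"gripper":0.5,"offset":[0,0,-0.04],"rotation":[0,0,0]},{"gripper":0.5,"offset":[0,0,0],"rotation":[0,0,0]},{"gripper":0.5,"offset":[0,0,0],"rotation":[0,0,0]}]'

```text
clock: 27.5
position: [0.5796, 0.2964, 0.3927]
ee_rot: [0.998, 0.061, 0.001, -0.001]
ft_force: [0.0, -0.0, -0.6]
grip_width: 0.498
grasp_force: 0.0
```

```bash
python3 go.py .440 -.0219 .39 6.7
python3 - <<'E'
from geo import *
s=imaging.camera("scene")[85:305,220:420]; t=imaging.camera("top")[150:290,230:350]
cv2.imwrite("pics/s5.png",np.hstack([cv2.resize(s,(400,440),interpolation=2),cv2.resize(t,(360,420),interpolation=2)[:420] if 0 else cv2.copyMakeBorder(cv2.resize(t,(360,420),interpolation=2),0,20,0,0,0)]))
E
```

```text
t 27.5 p [0.5796 0.2964 0.3927] yaw 6.96 z-axis [ 0.002  0.001 -1.   ] F [ 0.  -0.  -0.6] w 0.498 gf 0.0 q [-0.09  0.45 -0.71  1.07  0.29  1.71 -2.16]
turn tool z 0.3
offset mm [-175.7  299.8    2.7]
```

View pics/s5.png

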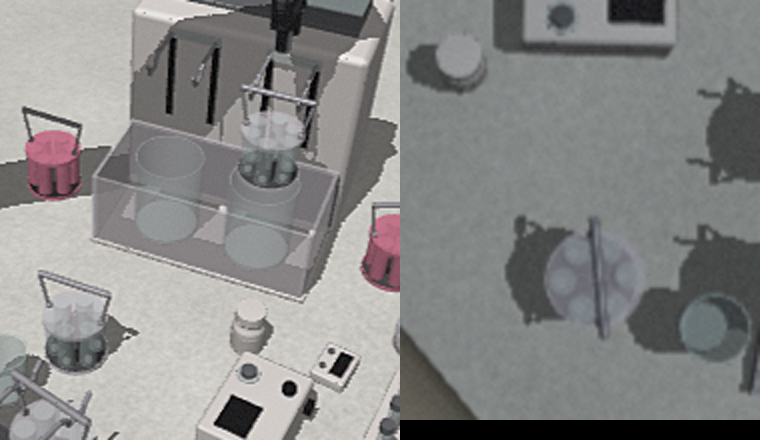

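Fresh A hangs at crop (280,100), and fresh B is unmoved, with its scene bar at (240,222)-(274.5,231).

Call:
jog_arm --deltas '[{"gripper":0.5,"offset":[-0.0176,0.03,0],"rotation":[0,0,0.3]},{"gripper":0.5,"offset":[-0.0176,0.03,0],"rotation":[0,0,0]},{"gripper":0.5,"offset":[-0.0176,0.03,0],"rotation":[0,0,0]},{"gripper":0.5,"offset":[-0.0176,0.03,0],"rotation":[0,0,0]},{"gripper":0.5,"offset":[-0.0176,0.03,0],"rotation":[0,0,0]},{"gripper":0.5,"offset":[-0.0176,0.03,0.01],"rotation":[0,0,0]},{"gripper":0.5,"offset":[-0.0176,0.03,0.03],"rotation":[0,0,0]},{"gripper":0.5,"offset":[-0.0176,0.03,0.03],"rotation":[0,0,0]},{"gripper":0.5,"offset":[-0.0176,0.03,0.03],"rotation":[0,0,0]},{"gripper":0.5,"offset":[-0.0176,0.03,0.02],"rotation":[0,0,0]},{"gripper":0.5,"offset":[0,0,0],"rotation":[0,0,0]},{"gripper":0.5,"offset":[0,0,0],"rotation":[0,0,0]}]'

```text
clock: 28.8
position: [0.4388, -0.023, 0.2706]
ee_rot: [0.998, 0.057, -0.001, -0.0]
ft_force: [0.3, -0.3, -0.7]
grip_width: 0.5
grasp_force: 0.0
```

```bash
python3 go.py .440 -.0219 .130 6.7
```

```text
t 28.8 p [ 0.4388 -0.023   0.2706] yaw 6.54 z-axis [-0.001  0.    -1.   ] F [ 0.3 -0.3 -0.7] w 0.5 gf 0.0 q [ 0.51 -0.07 -0.53  1.85 -0.04  1.36 -1.46]
turn tool z -0.2
offset mm [  1.3  -1.  140.6]
```

Call:
jog_arm --deltas '[{"gripper":0.5,"offset":[0.0013,-0.001,0.03],"rotation":[0,0,0]},{"gripper":0.5,"offset":[0,0,0.04],"rotation":[0,0,0]},{"gripper":0.5,"offset":[0,0,0.03],"rotation":[0,0,0]},{"gripper":0.5,"offset":[0,0,0.02],"rotation":[0,0,0]},{"gripper":0.5,"offset":[0,0,0.01],"rotation":[0,0,0]},{"gripper":0.5,"offset":[0,0,0.01],"rotation":[0,0,0]},{"gripper":0.5,"offset":[0,0,0],"rotation":[0,0,0]}]'

```text
clock: 29.5
position: [0.4407, -0.0209, 0.1309]
ee_rot: [0.998, 0.058, -0.0, -0.0]
ft_force: [-0.2, -0.6, -0.4]
grip_width: 0.501
grasp_force: 0.0
```

Call:
jog_arm --deltas '[{"gripper":0,"offset":[0,0,0],"rotation":[0,0,0]},{"gripper":0,"offset":[0,0,0],"rotation":[0,0,0]},{"gripper":0,"offset":[0,0,0],"rotation":[0,0,0]},{"gripper":0,"offset":[0,0,0],"rotation":[0,0,0]},{"gripper":0,"offset":[0,0,0],"rotation":[0,0,0]},{"gripper":0,"offset":[0,0,0],"rotation":[0,0,0]},{"gripper":0,"offset":[0,0,0],"rotation":[0,0,0]}]'

```text
clock: 30.2
position: [0.4413, -0.0212, 0.1323]
ee_rot: [0.998, 0.058, 0.001, 0.0]
ft_force: [-1.4, 2.6, 6.1]
grip_width: 0.081
grasp_force: 58.6
```

Call:
jog_arm --deltas '[{"gripper":0,"offset":[0,0,-0.01],"rotation":[0,0,0]},{"gripper":0,"offset":[0,0,-0.02],"rotation":[0,0,0]},{"gripper":0,"offset":[0,0,-0.03],"rotation":[0,0,0]},{"gripper":0,"offset":[0,0,-0.03],"rotation":[0,0,0]},{"gripper":0,"offset":[0,0,-0.03],"rotation":[0,0,0]},{"gripper":0,"offset":[0,0,-0.03],"rotation":[0,0,0]},{"gripper":0,"offset":[0,0,-0.03],"rotation":[0,0,0]},{"gripper":0,"offset":[0,0,-0.01],"rotation":[0,0,0]},{"gripper":0,"offset":[0,0,-0.005],"rotation":[0,0,0]},{"gripper":0,"offset":[0,0,0],"rotation":[0,0,0]}]'

```text
clock: 31.2
position: [0.4404, -0.0213, 0.3257]
ee_rot: [0.998, 0.058, -0.0, -0.0]
ft_force: [-0.1, 0.4, -3.3]
grip_width: 0.08
grasp_force: 58.7
```

```bash
python3 go.py .442 .175 .326 7 .430 .277 .326 7
```

```text
t 31.2 p [ 0.4404 -0.0213  0.3257] yaw 6.65 z-axis [-0.001 -0.    -1.   ] F [-0.1  0.4 -3.3] w 0.08 gf 58.7 q [ 0.52 -0.09 -0.53  1.75 -0.05  1.47 -1.46]
turn tool z -0.4
offset mm [  25.5 -194.7   -0.3]
offset mm [   0.5 -102.7    0. ]
```

Call:
jog_arm --deltas '[{"gripper":0,"offset":[0.0015,-0.015,0],"rotation":[0,0,-0.4]},{"gripper":0,"offset":[0.004,-0.03,0],"rotation":[0,0,0]},{"gripper":0,"offset":[0.004,-0.03,0],"rotation":[0,0,0]},{"gripper":0,"offset":[0.004,-0.03,0],"rotation":[0,0,0]},{"gripper":0,"offset":[0.004,-0.03,0],"rotation":[0,0,0]},{"gripper":0,"offset":[0.004,-0.03,0],"rotation":[0,0,0]},{"gripper":0,"offset":[0.004,-0.02,0],"rotation":[0,0,0]},{"gripper":0,"offset":[0,-0.0095,0],"rotation":[0,0,0]},{"gripper":0,"offset":[0,0,0],"rotation":[0,0,0]},{"gripper":0,"offset":[0,0,0],"rotation":[0,0,0]}]'

```text
clock: 32.2
position: [0.4421, 0.174, 0.3258]
ee_rot: [0.998, 0.061, -0.0, 0.0]
ft_force: [-0.5, -0.4, -3.1]
grip_width: 0.081
grasp_force: 58.6
```

```bash
python3 go.py .4305 .276 .326 7
```

```text
t 32.2 p [0.4421 0.174  0.3258] yaw 7.02 z-axis [-0.001 -0.001 -1.   ] F [-0.5 -0.4 -3.1] w 0.081 gf 58.6 q [ 0.32  0.   -0.78  1.67  0.    1.47 -1.91]
turn tool z 0.0
offset mm [   0.9 -102.7   -0.2]
```

Call:
jog_arm --deltas '[{"gripper":0,"offset":[0.001,-0.02,0],"rotation":[0,0,0]},{"gripper":0,"offset":[0,-0.025,0],"rotation":[0,0,0]},{"gripper":0,"offset":[0,-0.025,0],"rotation":[0,0,0]},{"gripper":0,"offset":[0,-0.02,0],"rotation":[0,0,0]},{"gripper":0,"offset":[0,-0.0125,0],"rotation":[0,0,0]},{"gripper":0,"offset":[0,0,0],"rotation":[0,0,0]},{"gripper":0,"offset":[0,0,0],"rotation":[0,0,0]}]'

```text
clock: 32.9
position: [0.4311, 0.2753, 0.326]
ee_rot: [0.998, 0.061, -0.0, 0.0]
ft_force: [-0.2, 0.4, -2.6]
grip_width: 0.079
grasp_force: 58.6
```

Call:
jog_arm --deltas '[{"gripper":0,"offset":[0,0,0.006],"rotation":[0,0,0]},{"gripper":0,"offset":[0,0,0.008],"rotation":[0,0,0]},{"gripper":0,"offset":[0,0,0.006],"rotation":[0,0,0]},{"gripper":0,"offset":[0,0,0.002],"rotation":[0,0,0]},{"gripper":0,"offset":[0,0,0],"rotation":[0,0,0]}]'

```text
clock: 33.4
position: [0.4306, 0.2763, 0.3038]
ee_rot: [0.998, 0.061, -0.0, 0.0]
ft_force: [-0.1, 0.4, -2.6]
grip_width: 0.076
grasp_force: 58.6
```

Call:
jog_arm --deltas '[{"gripper":0,"offset":[0,0,0.003],"rotation":[0,0,0]},{"gripper":0,"offset":[0,0,0.003],"rotation":[0,0,0]},{"gripper":0,"offset":[0,0,0.002],"rotation":[0,0,0]},{"gripper":0,"offset":[0,0,0],"rotation":[0,0,0]}]'

```text
clock: 33.8
position: [0.4305, 0.2766, 0.296]
ee_rot: [0.998, 0.061, -0.0, 0.0]
ft_force: [0.3, -0.2, -2.7]
grip_width: 0.075
grasp_force: 58.6
```

Call:
jog_arm --deltas '[{"gripper":0,"offset":[0,0,0.002],"rotation":[0,0,0]},{"gripper":0,"offset":[0,0,0.001],"rotation":[0,0,0]},{"gripper":0,"offset":[0,0,0],"rotation":[0,0,0]}]'

```text
clock: 34.1
position: [0.4309, 0.2769, 0.2947]
ee_rot: [0.998, 0.061, 0.001, 0.0]
ft_force: [-3.1, -3.2, 9.1]
grip_width: 0.079
grasp_force: 60.0
```

Call:
jog_arm --deltas '[{"gripper":0.4,"offset":[0,0,0],"rotation":[0,0,0]},{"gripper":0.4,"offset":[0,0,0],"rotation":[0,0,0]},{"gripper":0.4,"offset":[0,0,0],"rotation":[0,0,0]},{"gripper":0.4,"offset":[0,0,0],"rotation":[0,0,0]},{"gripper":0.4,"offset":[0,0,0],"rotation":[0,0,0]}]'

```text
clock: 34.6
position: [0.4307, 0.2766, 0.2932]
ee_rot: [0.998, 0.061, -0.0, 0.0]
ft_force: [-0.2, 0.2, -0.7]
grip_width: 0.396
grasp_force: 0.0
```

Call:
jog_arm --deltas '[{"gripper":0.4,"offset":[0,0,-0.01],"rotation":[0,0,0]},{"gripper":0.4,"offset":[0,0,-0.02],"rotation":[0,0,0]},{"gripper":0.2,"offset":[0,0,-0.03],"rotation":[0,0,0]},{"gripper":0,"offset":[0,0,-0.04],"rotation":[0,0,0]},{"gripper":0,"offset":[0,0,0],"rotation":[0,0,0]}]'

```text
clock: 35.1
position: [0.4315, 0.2779, 0.3987]
ee_rot: [0.998, 0.062, 0.003, -0.002]
ft_force: [0.1, 0.6, 0.1]
grip_width: -0.004
grasp_force: 0.0
```

```bash
python3 - <<'E'
from geo import *
s=imaging.camera("scene"); t=imaging.camera("top")
k=5
a=cv2.resize(s[255:315,310:390],None,fx=k,fy=k,interpolation=2); b=cv2.resize(t[120:180,255:335],None,fx=k,fy=k,interpolation=2)
cv2.imwrite("pics/s6.png",np.vstack([np.hstack([a,b]),cv2.resize(s[85:185,275:405],(800,300))[:, :]]))
# grey cap (bluish-grey, dark) blobs on box
def blob(im,x0,y0,x1,y1):
    c=im[y0:y1,x0:x1].astype(int); m=((c.max(2)<140)).astype(np.uint8)
    n,l,st,ce=cv2.connectedComponentsWithStats(m)
    return [(st[i,2:].tolist(),(ce[i]+[x0,y0]).round(1).tolist()) for i in range(1,n) if st[i,4]>8]
print(blob(t,272,130,296,164)); print(blob(s,335,258,362,285))
for z in(.078,.072): print(z,onz(PT,(283.4,155.5),z),onz(PS,(345,270),z))
print(tri((345,270),(283.4,155.5)))
E
python3 go.py .684 .012 .20 7
```

```text
[([1, 9, 9], [272.0, 134.0]), ([9, 9, 66], [283.8, 135.1]), ([11, 12, 95], [283.3, 155.5]), ([24, 2, 25], [283.0, 163.0])]
[([9, 4, 28], [346.9, 259.3]), ([9, 8, 57], [344.1, 270.4]), ([6, 3, 12], [336.8, 283.3])]
0.078 [0.68272378 0.01556385] [0.69326925 0.0059838 ]
0.072 [0.68415624 0.01545167] [0.69177068 0.01078025]
(array([0.68845579, 0.01659134, 0.0634626 ]), np.float64(0.9002708010522408))
t 35.2 p [0.4308 0.277  0.3943] yaw 7.05 z-axis [ 0.002  0.001 -1.   ] F [-0.3 -0.6 -0.1] w -0.003 gf 0.0 q [ 0.15  0.12 -0.89  1.45  0.09  1.62 -2.17]
turn tool z 0.1
offset mm [219.  293.9 194.3]
```

View pics/s6.png

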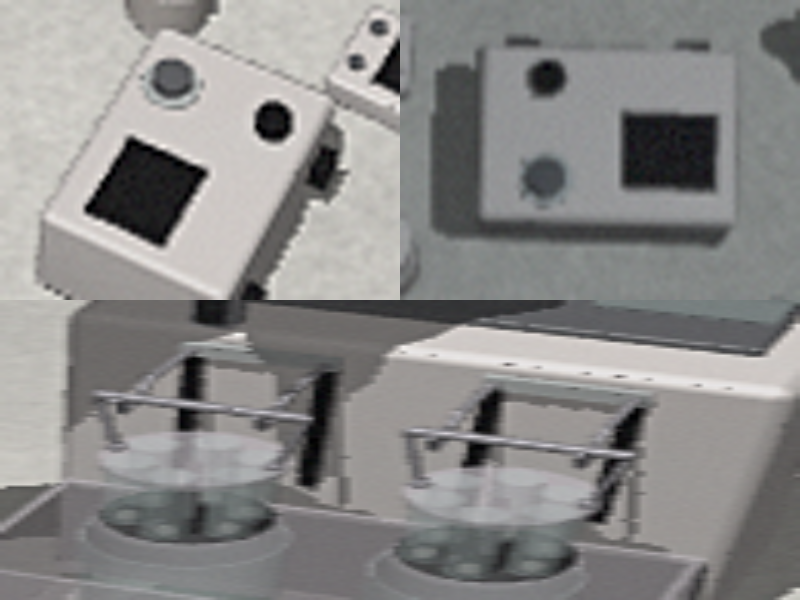

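Both fresh baskets hang on the tester hooks. The switch cap is at scene (344,270.4) and top (283.3,155.5), which gives about (0.688, 0.0166). Next I'll feel the button with the fingers shut.

Call:
jog_arm --deltas '[{"gripper":0,"offset":[0.022,0.029,0],"rotation":[0,0,0]},{"gripper":0,"offset":[0.022,0.029,0],"rotation":[0,0,0]},{"gripper":0,"offset":[0.022,0.029,0],"rotation":[0,0,0]},{"gripper":0,"offset":[0.022,0.029,0],"rotation":[0,0,0]},{"gripper":0,"offset":[0.022,0.029,0.01],"rotation":[0,0,0]},{"gripper":0,"offset":[0.022,0.029,0.03],"rotation":[0,0,0]},{"gripper":0,"offset":[0.022,0.029,0.04],"rotation":[0,0,0]},{"gripper":0,"offset":[0.022,0.029,0.04],"rotation":[0,0,0]},{"gripper":0,"offset":[0.022,0.029,0.04],"rotation":[0,0,0]},{"gripper":0,"offset":[0.0225,0.029,0.04],"rotation":[0,0,0]},{"gripper":0,"offset":[0,0,0.04],"rotation":[0,0,0]},{"gripper":0,"offset":[0,0,0.02],"rotation":[0,0,0]},{"gripper":0,"offset":[0,0,0],"rotation":[0,0,0]},{"gripper":0,"offset":[0,0,0],"rotation":[0,0,0]}]'

```text
clock: 36.6
position: [0.6771, 0.0241, 0.1457]
ee_rot: [0.998, 0.062, -0.0, -0.0]
ft_force: [1.2, 0.5, 0.5]
grip_width: -0.001
grasp_force: 0.0
```

```bash
python3 go.py .688 .0165 .095 7
```

```text
t 36.6 p [0.6771 0.0241 0.1457] yaw 7.07 z-axis [-0.001  0.    -1.   ] F [1.2 0.5 0.5] w -0.001 gf 0.0 q [ 0.34  0.59 -0.65  1.39  0.36  1.27 -1.78]
turn tool z 0.1
offset mm [ 9.9  8.8 50.7]
```

Call:
jog_arm --deltas '[{"gripper":0,"offset":[0.01,0.009,0.02],"rotation":[0,0,0]},{"gripper":0,"offset":[0,0,0.015],"rotation":[0,0,0]},{"gripper":0,"offset":[0,0,0.01],"rotation":[0,0,0]},{"gripper":0,"offset":[0,0,0.005],"rotation":[0,0,0]},{"gripper":0,"offset":[0,0,0],"rotation":[0,0,0]},{"gripper":0,"offset":[0,0,0],"rotation":[0,0,0]}]'

```text
clock: 37.2
position: [0.6885, 0.0165, 0.0963]
ee_rot: [0.998, 0.062, 0.0, -0.0]
ft_force: [0.1, 0.2, 0.4]
grip_width: -0.004
grasp_force: 0.0
```

Call:
jog_arm --deltas '[{"gripper":0,"offset":[0,0,0.002],"rotation":[0,0,0]},{"gripper":0,"offset":[0,0,0.001],"rotation":[0,0,0]},{"gripper":0,"offset":[0,0,0],"rotation":[0,0,0]}]'

```text
clock: 37.5
position: [0.6883, 0.0161, 0.0926]
ee_rot: [0.998, 0.061, 0.0, 0.0]
ft_force: [-0.5, 0.5, -0.3]
grip_width: 0.002
grasp_force: 0.0
```

Call:
jog_arm --deltas '[{"gripper":0,"offset":[0,0,0.001],"rotation":[0,0,0]},{"gripper":0,"offset":[0,0,0],"rotation":[0,0,0]},{"gripper":0,"offset":[0,0,0],"rotation":[0,0,0]}]'

```text
clock: 37.8
position: [0.6883, 0.0161, 0.0915]
ee_rot: [0.998, 0.061, 0.0, 0.0]
ft_force: [0.7, -0.8, -0.1]
grip_width: 0.004
grasp_force: 0.0
```

Call:
jog_arm --deltas '[{"gripper":0,"offset":[0,0,0.001],"rotation":[0,0,0]},{"gripper":0,"offset":[0,0,0],"rotation":[0,0,0]},{"gripper":0,"offset":[0,0,0],"rotation":[0,0,0]}]'

```text
clock: 38.1
position: [0.6883, 0.0162, 0.0905]
ee_rot: [0.998, 0.061, -0.0, 0.0]
ft_force: [0.2, 0.2, 0.5]
grip_width: -0.001
grasp_force: 0.0
```

Call:
jog_arm --deltas '[{"gripper":0,"offset":[0,0,0.001],"rotation":[0,0,0]},{"gripper":0,"offset":[0,0,0],"rotation":[0,0,0]},{"gripper":0,"offset":[0,0,0],"rotation":[0,0,0]}]'

```text
clock: 38.4
position: [0.6883, 0.0161, 0.0895]
ee_rot: [0.998, 0.061, -0.0, 0.0]
ft_force: [-0.2, 1.0, -0.5]
grip_width: 0.002
grasp_force: 0.0
```

Call:
jog_arm --deltas '[{"gripper":0,"offset":[0,0,0.001],"rotation":[0,0,0]},{"gripper":0,"offset":[0,0,0],"rotation":[0,0,0]},{"gripper":0,"offset":[0,0,0],"rotation":[0,0,0]}]'

```text
clock: 38.7
position: [0.6883, 0.0161, 0.0885]
ee_rot: [0.998, 0.061, -0.0, 0.0]
ft_force: [0.4, -0.2, -0.3]
grip_width: 0.001
grasp_force: 0.0
```

Call:
jog_arm --deltas '[{"gripper":0,"offset":[0,0,0.001],"rotation":[0,0,0]},{"gripper":0,"offset":[0,0,0],"rotation":[0,0,0]},{"gripper":0,"offset":[0,0,0],"rotation":[0,0,0]}]'

```text
clock: 39.0
position: [0.6883, 0.0161, 0.0875]
ee_rot: [0.998, 0.061, -0.0, 0.0]
ft_force: [-0.3, -0.1, -0.6]
grip_width: 0.001
grasp_force: 0.0
```

Call:
jog_arm --deltas '[{"gripper":0,"offset":[0,0,0.001],"rotation":[0,0,0]},{"gripper":0,"offset":[0,0,0],"rotation":[0,0,0]},{"gripper":0,"offset":[0,0,0],"rotation":[0,0,0]}]'

```text
clock: 39.3
position: [0.6883, 0.0161, 0.0865]
ee_rot: [0.998, 0.061, -0.0, 0.0]
ft_force: [1.0, 0.8, -0.1]
grip_width: 0.0
grasp_force: 0.0
```

Call:
jog_arm --deltas '[{"gripper":0,"offset":[0,0,0.001],"rotation":[0,0,0]},{"gripper":0,"offset":[0,0,0.001],"rotation":[0,0,0]},{"gripper":0,"offset":[0,0,0],"rotation":[0,0,0]}]'

```text
clock: 39.6
position: [0.6882, 0.0161, 0.0843]
ee_rot: [0.998, 0.061, -0.0, 0.0]
ft_force: [0.2, -0.2, -0.6]
grip_width: 0.002
grasp_force: 0.0
```

Call:
jog_arm --deltas '[{"gripper":0,"offset":[0,0,0.001],"rotation":[0,0,0]},{"gripper":0,"offset":[0,0,0],"rotation":[0,0,0]},{"gripper":0,"offset":[0,0,0],"rotation":[0,0,0]}]'

```text
clock: 39.9
position: [0.6883, 0.0162, 0.0837]
ee_rot: [0.998, 0.061, 0.0, 0.0]
ft_force: [-1.1, 0.2, 2.6]
grip_width: 0.0
grasp_force: 1.3
```

Call:
jog_arm --deltas '[{"gripper":0,"offset":[0,0,0.0005],"rotation":[0,0,0]},{"gripper":0,"offset":[0,0,0],"rotation":[0,0,0]},{"gripper":0,"offset":[0,0,0],"rotation":[0,0,0]}]'

```text
clock: 40.2
position: [0.6883, 0.0162, 0.0832]
ee_rot: [0.998, 0.061, 0.0, 0.0]
ft_force: [-1.4, 0.1, 2.9]
grip_width: 0.002
grasp_force: 2.0
```

Call:
jog_arm --deltas '[{"gripper":0,"offset":[0,0,0.0005],"rotation":[0,0,0]},{"gripper":0,"offset":[0,0,0],"rotation":[0,0,0]},{"gripper":0,"offset":[0,0,0],"rotation":[0,0,0]}]'

```text
clock: 40.5
position: [0.6883, 0.0162, 0.0825]
ee_rot: [0.998, 0.061, 0.0, 0.0]
ft_force: [-1.3, -0.5, 3.2]
grip_width: 0.001
grasp_force: 2.0
```

First contact came at TCP 0.084, so the cap top is about 0.073. An out button would have met the fingers at 0.089, so the button is already latched in. I'll back off without pressing.

Call:
jog_arm --deltas '[{"gripper":0,"offset":[0,0,-0.005],"rotation":[0,0,0]},{"gripper":0,"offset":[0,0,0],"rotation":[0,0,0]},{"gripper":0,"offset":[0,0,0.003],"rotation":[0,0,0]},{"gripper":0,"offset":[0,0,0],"rotation":[0,0,0]},{"gripper":0,"offset":[0,0,0],"rotation":[0,0,0]}]'

```text
clock: 41.0
position: [0.6881, 0.0161, 0.0842]
ee_rot: [0.998, 0.061, -0.0, 0.0]
ft_force: [-0.0, -0.2, 1.1]
grip_width: 0.001
grasp_force: 0.0
```

Call:
jog_arm --deltas '[{"gripper":0,"offset":[0,0,-0.02],"rotation":[0,0,0]},{"gripper":0,"offset":[0,0,-0.04],"rotation":[0,0,0]},{"gripper":0,"offset":[0,0,-0.05],"rotation":[0,0,0]},{"gripper":0,"offset":[0,0,-0.05],"rotation":[0,0,0]},{"gripper":0,"offset":[0,0,-0.05],"rotation":[0,0,0]},{"gripper":0,"offset":[0,0,0],"rotation":[0,0,0]},{"gripper":0,"offset":[0,0,0],"rotation":[0,0,0]}]'

```text
clock: 41.7
position: [0.6886, 0.0164, 0.2958]
ee_rot: [0.998, 0.061, 0.001, 0.0]
ft_force: [-0.9, -0.4, -1.2]
grip_width: -0.001
grasp_force: 0.0
```

```bash
python3 -c "
from workcell import imaging; import cv2
cv2.imwrite('pics/end.png',imaging.camera('scene'))"
```

```text
(no output)
```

View pics/end.png

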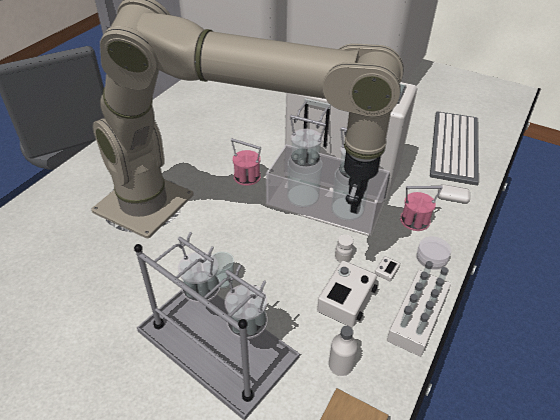

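Both used baskets hang on the stand (≈(203,272), (245,305)). The left fresh basket hangs at (305,140); the right one is partly hidden by the hand but was seen hanging earlier. The bench items have not moved, so I'll hand in.

```bash
python3 -c "
from workcell import workorder; print(workorder.hand_in())"
```

```text
the job is handed in; nothing more can be done
None
```

I handed the job in: both used baskets hang on the draining stand, both fresh ones hang on the tester, and the heater button felt already latched in, so I left it unpressed; the hand-in returned no verdict.

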